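Load the board sanitiser and wind it in

TASK

First wind the handwheel anticlockwise by its crank knob until the carriage of the sanitising stand is fully out. Then stand every beech serving board that lies on the counter upright on its plain long edge, handle up, on the narrow raised deck: crosswise, centred on the deck, and with a finger's width of air between neighbours. Last, wind clockwise to run the loaded carriage in until it touches the rubber stop, with all boards still standing freely. Leave the cruet, the tin and the bowl standing where they are.

Things in the scene. Friction and masses are not known exactly. Their poses are not given: they have to be found in the camera images.
- board_s: The small beech board, 22 mm thick, 0.1-0.25 kg: blade 100 mm (own x) by 70 mm (y); handle 32 mm wide, 45 mm long, 22 mm thick, from the middle of one long edge towards +y. Origin: blade centre on the lower face (z 0; upper face +22 mm); plain edge at y -35 mm, handle y +35 to +80 mm. Faces alike. Starts flat on the counter, handle towards the robot. May be absent (None).
- board_s_foot (a point): Middle of the plain 100 mm edge of the small board, across from the handle, at mid-thickness; axes as the board's.
- board_m: The middle beech board, 22 mm thick, 0.1-0.25 kg: blade 110 mm (own x) by 80 mm (y); handle 32 mm wide, 45 mm long, 22 mm thick, from the middle of one long edge towards +y. Origin: blade centre on the lower face (z 0; upper face +22 mm); plain edge at y -40 mm, handle y +40 to +85 mm. Faces alike. Starts flat on the counter, handle towards the robot. May be absent (None).
- board_m_foot (a point): Middle of the plain 110 mm edge of the middle board, across from the handle, at mid-thickness; axes as the board's.
- board_l: The large beech board, 22 mm thick, 0.1-0.25 kg: blade 120 mm (own x) by 90 mm (y); handle 32 mm wide, 45 mm long, 22 mm thick, from the middle of one long edge towards +y. Origin: blade centre on the lower face (z 0; upper face +22 mm); plain edge at y -45 mm, handle y +45 to +90 mm. Faces alike. Starts flat on the counter, handle towards the robot. May be absent (None).
- board_l_foot (a point): Middle of the plain 120 mm edge of the large board, across from the handle, at mid-thickness; axes as the board's.
- deck (a point): Centre of the flat top of the carriage's steel deck: 70 mm wide (own x), 190 mm long (y), z up, 70 mm above the counter. It moves with the carriage along its +y, towards the white head (130 mm wide, 180 mm high, face 190 mm from the fully-out deck centre) that bears the rubber stop. A lamp bar (top 90 mm above the counter) runs beside it, 65 to 95 mm from its centre line on the +x side.
- carriage (a joint): Position of the carriage, m: 0 is fully out (near the handwheel, where it halts), 0.075 is fully in, touching the rubber stop. At the start it is part-way in. It grows by 5 mm for each radian of the wheel, and stays where it is left.
- wheel (a joint): Turn of the handwheel, rad, growing clockwise seen from above: 0 is fully out, 15 fully in. Stiffness to turn about 0.06 N m.
- wheel_axis (a point): Point on the vertical axis of the handwheel (spoked, 116 mm across, rim top 87 mm above the counter, at the robot's-right end of the stand), 115 mm above the counter. It lies 205 mm along the deck's -y from the middle of the fully-out deck.
- crank_grip (a point): Where to grip the crank knob: black upright cylinder, 22 mm across, spinning freely on the wheel, from 88 to 138 mm above the counter. The point is on the knob's axis, 115 mm above the counter, 43 mm from the wheel's axis; at wheel angle 0 it lies from the axis along the deck's -y.
- cruet: Bystander: glass cruet with a stopper, about 54 mm across and 120 mm high, standing; origin under its centre.
- tin: Bystander: flat round lidded steel tin, 80 mm across, 36 mm high; origin under its centre.
- bowl: Bystander: blue ceramic bowl, 100 mm across, 40 mm high; origin under its centre.

How it is judged:
On the way, in this order (a step that is already met when the one before it is completed fails the run):
1. the empty carriage has been wound fully out (value of joint carriage below 0.003 m), for 0.2 s.
2. all boards stand on the deck, released, with the carriage not yet wound in (angle between each of board_s, board_m, board_l's own y axis and vertical below 0.12 rad and z of board_s_foot in the frame of deck between -0.006 and 0.006 m and x of board_s_foot in the frame of deck between -0.035 and 0.035 m and y of board_s_foot in the frame of deck between -0.095 and 0.095 m and angle between the x axis of each of board_s, board_m, board_l and the x axis of deck, either way round below 0.45 rad and linear speed of each of board_s, board_m, board_l below 0.03 m/s and z of board_m_foot in the frame of deck between -0.006 and 0.006 m and x of board_m_foot in the frame of deck between -0.035 and 0.035 m and y of board_m_foot in the frame of deck between -0.095 and 0.095 m and z of board_l_foot in the frame of deck between -0.006 and 0.006 m and x of board_l_foot in the frame of deck between -0.035 and 0.035 m and y of board_l_foot in the frame of deck between -0.095 and 0.095 m and distance between board_s_foot and board_m_foot above 0.032 m and distance between each of board_s_foot, board_m_foot and board_l_foot above 0.032 m and contact force between the fingers and board_s below 0.2 N and contact force between the fingers and board_m below 0.2 N and contact force between the fingers and board_l below 0.2 N and value of joint carriage below 0.03 m), for 0.3 s.
3. the carriage has been wound in to the stop (value of joint carriage above 0.072 m), for 0.2 s.
At the end, for the whole second after the job is handed in: Every board present stands handle up (within 7 deg) on the deck, foot within 35 mm of its centre line, square across within 25 deg, neighbours' feet 32 mm apart or more, at rest, released; carriage within 3 mm of the stop, after having been wound fully out and then loaded (angle between each of board_s, board_m, board_l's own y axis and vertical below 0.12 rad and z of board_s_foot in the frame of deck between -0.006 and 0.006 m and x of board_s_foot in the frame of deck between -0.035 and 0.035 m and y of board_s_foot in the frame of deck between -0.095 and 0.095 m and angle between the x axis of each of board_s, board_m, board_l and the x axis of deck, either way round below 0.45 rad and linear speed of each of board_s, board_m, board_l below 0.03 m/s and z of board_m_foot in the frame of deck between -0.006 and 0.006 m and x of board_m_foot in the frame of deck between -0.035 and 0.035 m and y of board_m_foot in the frame of deck between -0.095 and 0.095 m and z of board_l_foot in the frame of deck between -0.006 and 0.006 m and x of board_l_foot in the frame of deck between -0.035 and 0.035 m and y of board_l_foot in the frame of deck between -0.095 and 0.095 m and distance between board_s_foot and board_m_foot above 0.032 m and distance between each of board_s_foot, board_m_foot and board_l_foot above 0.032 m and contact force between the fingers and board_s below 0.2 N and contact force between the fingers and board_m below 0.2 N and contact force between the fingers and board_l below 0.2 N and value of joint carriage above 0.072 m); the robot touches nothing.
It fails at once if the cruet, tin or bowl is shoved more than 80 mm away (distance of any of cruet, tin, bowl from where it was at the start of the episode above 0.08 m).
It fails at once if the cruet, tin or bowl is tipped over (angle between any of cruet, tin, bowl's own z axis and vertical above 0.6 rad).
Of board_s, board_m, board_l only 2 to 3 are there at a start; the rules pass over those that are not, and their reading is None.
At some moment in a run one of tin, bowl may be knocked a few centimetres aside while the robot is not near it.
Once in a run the grip may slacken for a moment while it holds something.
It also fails if it takes over 210 s, if anything falls off the work surface, if the arm or the gripper's body presses on something with over 40 N, if the wrist force passes 120 N, or if a joint passes its speed limit or range.

ROBOT

A 6-joint arm with a two-finger parallel gripper is mounted at the origin on the work surface. World frame = base frame: x ahead of the robot, y to its left, z up, the work surface at z = 0. Lengths are in m, angles in rad, forces in N, time in s.
With the tool pointing down it reaches from about 0.325 to 0.9 m from the base axis. Payload 3.5 kg.
Tool frame: the origin (TCP) lies at the very end of the fingers, on their centre line; the grasp point (between the pads) lies 19 mm behind it (manip.grasp_offset is the distance from the TCP to the grasp point, in m); z points along the fingers, y is the line along which they close (so a half turn about z gives the same grasp; the last joint's range is limited). The gripper opens to 85 mm and grips with 20 to 120 N. Pads are 22 mm wide; open, the fingers measure 114 mm over their backs; the gripper's body (76 mm by 85 mm) begins 54 mm behind the grasp point. The pads swing forward as they close: fully open they stand 13 mm farther back than shut.
Start: joints at [-1.385, 0.276, -0.026, 1.268, 0, 1.467], TCP at [0.178, -0.599, 0.231] pointing down, gripper open.
Joint ranges: [-3.12, 3.12], [-0.85, 1.88], [-1.08, 1.24], [-1.95, 2.15], [-1.57, 1.53], [-3.14, 3.14]. Speed limits (rad/s): [2.57, 2.57, 3.14, 3.14, 3.14, 3.14].

INTERFACE

Orientations are given as a rotation vector (axis times angle).
In Python, from station import manip gives the robot as it stands.
- The arm moves only by the tool step_arm, never from a script. Its arguments are lists of equal length, an entry for each row: "linear": the shift along the tool's x, y, z in cm, a list of three; "turn": the turn, a rotation vector about the tool's x, y, z in rad, a list of three. A call has 1 to 20 rows; each row is the pose to reach, as a shift and turn from the pose commanded when the call began, along the tool's axes at that moment; what a row does not reach only later rows make up. A row lasts 1/12 s, in which the tool goes at most 41.7 mm and 7.16 degrees, less where a joint would pass 70% of its speed; a pose out of reach is approached as far as the arm can. A call with a gripper value outside its range is refused whole. "gripper" is the closure, from -1 (fully open) to 1 (shut), set as the call begins (left out, the last holds). The fingers move at their own pace and stop on an object; "force" is the grip in N (left out, the last holds). Time passes only in rows, so rows that repeat a pose let the fingers close. It gives the time, the measured TCP pose, the force, the opening and the grip force at its end, in the units of the state.
- manip.get_state(): the state, without advancing time (a new reading comes with each control period).
- manip.grab_frame(name): name is "scene" or "top" or "wrist"; returns a dict with "img" (384x512x3 uint8, blue, green, red), "mtx" (3x3 intrinsics, pixels), "rvec" (rotation vector, rad) and "tvec" (3), from world to camera coordinates, as OpenCV has them. Camera axes: x right, y down, z forward; pixel columns grow to the right and rows downward; lengths in m; the calibration is good to about 2 mm. A picture is of the moment at which its call begins. There is no depth.
- manip.close_job(): hands the job in; it is judged then, once.
The state is a dict: "clock": time; "qpos": joint angles; "dq": joint speeds; "joint_efforts": joint torques, N m; "ee_pos": TCP position; "tool_rot": TCP orientation; "ft_force": force on the tool from outside, world axes, zero at the start; "torque": the same for the moment, N m; "width": finger opening in m; "finger_force": force on a finger pad.
Only numpy, scipy, OpenCV 4.12 (cv2) and the standard library are available. Lean on these libraries where they do the work, as an engineer would, in place of code of your own. Each camera call takes 0.05 s, during which the arm holds its last target. There are 200 camera calls.

## Working session

There is one attempt and no reset: what is moved stays moved. The work goes in short steps, Python scripts to look and compute and a tool call to move; the robot and the scene stay as the last step left them, time stands still between calls to the robot, and variables do not carry over. Pictures are saved under pics/ and viewed, at most 14 in all, crops included, and the job is handed in when it is done.

Besides the shell and the picture viewer there is one more tool, called after "Call:" by a JSON object that holds its "op" and its "data", one argument or row to a line. step_arm: Moves the arm, as the interface text tells. Its arguments: {"type":"object","properties":{"linear":{"type":"array"},"turn":{"type":"array"},"gripper":{"type":"number"},"force":{"type":"number"}},"required":["linear","turn"]}

```bash
ls; mkdir -p pics; python3 - <<'E'
from station import manip
import cv2, numpy as np
s=manip.get_state();print({k:np.round(v,3).tolist() for k,v in s.items()})
for n in["top","scene"]:
    f=manip.grab_frame(n);np.savez(f"pics/{n}0.npz",**f);cv2.imwrite(f"pics/{n}0.png",cv2.resize(f["img"],None,fx=1.5,fy=1.5,interpolation=cv2.INTER_CUBIC))
    R=cv2.Rodrigues(f["rvec"])[0];print(n,f["mtx"].tolist(),(-R.T@f["tvec"].ravel()).round(3),R.round(2).tolist())
E
```

```text
pics
{'clock': 0.0, 'qpos': [-1.385, 0.277, -0.028, 1.268, -0.0, 1.467], 'dq': [0.001, -0.0, -0.0, 0.002, 0.0, 0.001], 'joint_efforts': [-0.002, -44.551, 29.521, 0.017, -0.0, -0.0], 'ee_pos': [0.178, -0.598, 0.23], 'tool_rot': [-3.107, -0.452, 0.0], 'ft_force': [-0.28, -0.513, 0.227], 'torque': [0.001, 0.061, 0.035], 'finger_force': 0.0, 'width': 0.085}
top [[418.6713201395761, 0.0, 256.3884890850251], [0.0, 418.6713201395761, 194.92681155390466], [0.0, 0.0, 1.0]] [ 0.446 -0.056  1.304] [[-0.01, -1.0, 0.01], [-0.99, 0.01, -0.1], [0.1, -0.01, -0.99]]
scene [[384.46010478681336, 0.0, 254.18974584957462], [0.0, 384.46010478681336, 185.83853215346338], [0.0, 0.0, 1.0]] [1.069 0.318 0.825] [[-0.58, 0.82, 0.01], [0.61, 0.44, -0.66], [-0.54, -0.37, -0.75]]
```

View pics/top0.png

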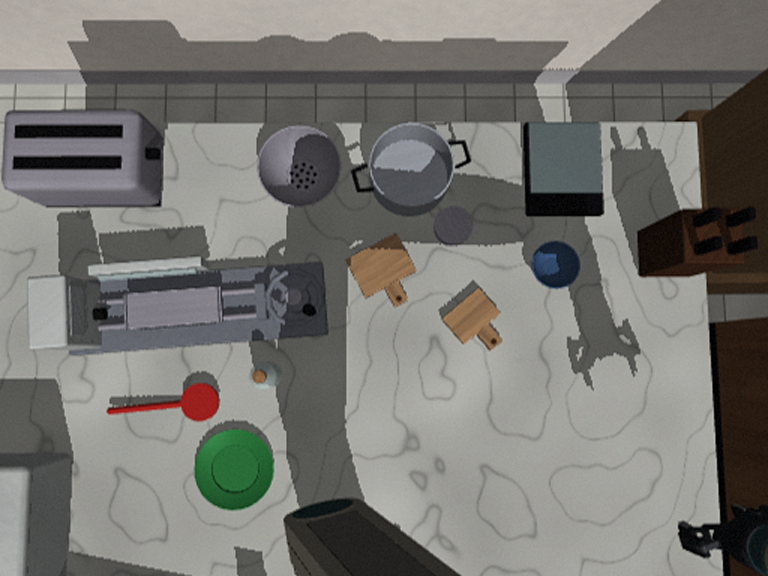

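View pics/scene0.png

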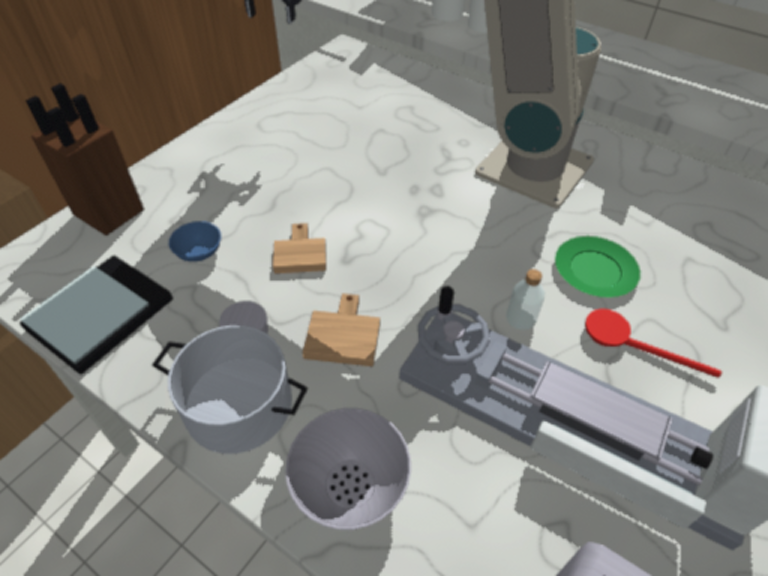

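The top view shows two boards: a larger one at about (382,270) and a smaller one at about (471,316). The stand is at the left, with the wheel at (287,293), the knob near (309,311) and the deck at (172,307). I'll enlarge these areas next.

```bash
python3 - <<'E'
import cv2, numpy as np
im=np.load("pics/top0.npz")["img"]
a=cv2.resize(im[165:240,15:225],None,fx=3.8,fy=3.8,interpolation=cv2.INTER_CUBIC)
b=cv2.resize(im[153:235,225:435],None,fx=3.8,fy=3.8,interpolation=cv2.INTER_CUBIC)
c=np.vstack([a,b]);print(c.shape,a.shape);cv2.imwrite("pics/crop0.png",c)
E
```

```text
(597, 798, 3) (285, 798, 3)
```

View pics/crop0.png

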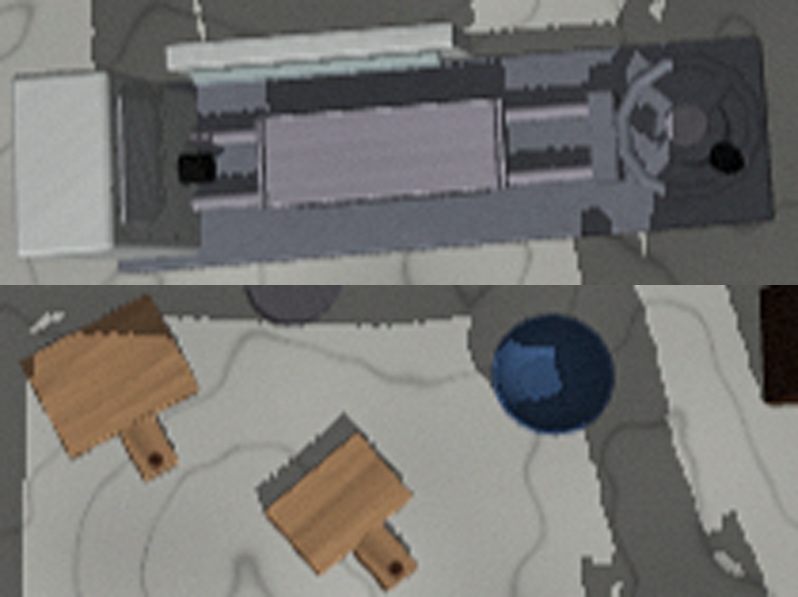

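```bash
cat > h.py <<'E'
import cv2, numpy as np
from scipy.spatial.transform import Rotation as Ro
def back(f,uv,z):
    R=cv2.Rodrigues(f["rvec"])[0];t=np.ravel(f["tvec"])
    uv=np.asarray(uv,float).reshape(-1,1,2)
    n=cv2.undistortPoints(uv,f["mtx"],None).reshape(-1,2)
    d=np.c_[n,np.ones(len(n))]@R; c=-R.T@t
    return c+d*((np.asarray(z)-c[2])/d[:,2])[:,None]
def proj(f,P): return cv2.projectPoints(np.asarray(P,float).reshape(-1,1,3),f["rvec"],f["tvec"],f["mtx"],None)[0].reshape(-1,2)
def uncrop(p,k,ox,oy): return (np.asarray(p,float)+.5)/k-.5+[ox,oy]
E
python3 - <<'E'
from h import *
f=np.load("pics/top0.npz")
def A(p,z,oy=165): return back(f,uncrop(p,3.8,15,oy),z)
d=A([(264,116),(496,99),(501,189),(271,207)],.07);print("deck",d[:,:2].round(4).tolist(),"c",d.mean(0).round(4),np.linalg.norm(np.roll(d,1,0)-d,axis=1).round(4))
ax=(d[0]+d[3]-d[1]-d[2]);ax/=np.linalg.norm(ax);print("deck y ax",ax.round(3))
print("wheel hub",A([(688,124)],.09),"rim l/r",A([(621,122),(757,118)],.087),"knob",A([(727,155)],.138))
def B(p): q=np.array(p,float)-[0,285]; return back(f,uncrop(q,3.8,225,153),.022)
for n,p in {"b1":[(22,365),(149,296),(198,388),(73,458)],"b2":[(266,512),(360,432),(412,494),(320,574)]}.items():
    c=B(p);print(n,c.mean(0).round(4),np.linalg.norm(np.roll(c,1,0)-c,axis=1).round(4));h=(c[2]+c[3]-c[0]-c[1]);h/=np.linalg.norm(h);print(" y ax",h.round(3))
print("tips",B([(155,467),(402,580)]))
print("bowl",B([(553,373)]), "tin?",A([(0,0)],0))
g=np.load("pics/scene0.npz");print("cruet top",back(f,[[260/1.5,377/1.5]],.12),"knob scene",back(g,[[447/1.5,291/1.5]],.138))
print("pot-side grey disc",back(f,[[453/1.5,225/1.5]],.036))
E
```

```text
deck [[0.5753, 0.4352], [0.5876, 0.2562], [0.5175, 0.2509], [0.5047, 0.4274]] c [0.5462 0.3424 0.07  ] [0.071  0.1795 0.0703 0.177 ]
deck y ax [-0.07   0.998  0.   ]
wheel hub [[0.56521038 0.10427239 0.09      ]] rim l/r [[0.56733651 0.15597048 0.087     ]
 [0.56983602 0.0518088  0.087     ]] knob [[0.53747325 0.06920383 0.138     ]]
b1 [ 0.6347 -0.0655  0.022 ] [0.0867 0.1183 0.0857 0.1166]
 y ax [-0.884 -0.467  0.   ]
b2 [ 0.5307 -0.25    0.022 ] [0.0659 0.1009 0.0653 0.0993]
 y ax [-0.77  -0.639  0.   ]
tips [[ 0.5605963  -0.10094486  0.022     ]
 [ 0.46811841 -0.29904454  0.022     ]]
bowl [[ 0.63582204 -0.42694444  0.022     ]] tin? [[0.67992406 0.68282913 0.        ]]
cruet top [[0.41063356 0.16153085 0.12      ]] knob scene [[0.53940087 0.07561848 0.138     ]]
pot-side grey disc [[ 0.71511798 -0.21472665  0.036     ]]
```

```bash
cat >> h.py <<'E'
def Rt(az,tilt,flip=0):
    """tool pointing down, leaned by tilt (deg) so z points towards azimuth az (deg); tool x back/up; flip=180 turns about z"""
    return Ro.from_euler('ZYX',[az+180,0,0],degrees=True)*Ro.from_euler('y',180-0,degrees=True)*Ro.identity() if 0 else _rt(az,tilt,flip)
def _rt(az,tilt,flip):
    a,t=np.radians([az,tilt]); h=np.array([np.cos(a),np.sin(a),0]); u=np.array([0,0,1.])
    z=h*np.sin(t)-u*np.cos(t); y=np.cross(u,h); x=np.cross(y,z)
    return Ro.from_matrix(np.c_[x,y,z])*Ro.from_euler('z',flip,degrees=True)
def cur():
    from station import manip
    s=manip.get_state(); return np.array(s["ee_pos"]),Ro.from_rotvec(s["tool_rot"]),s
def rel(p,R,p0=None,R0=None):
    if p0 is None: p0,R0,_=cur()
    l=R0.inv().apply(np.asarray(p)-p0)*100; t=(R0.inv()*R).as_rotvec()
    print("linear",l.round(2).tolist(),"turn",t.round(3).tolist(),"rows>=",max(np.linalg.norm(l)/4.17,np.degrees(np.linalg.norm(t))/7.16).round(1))
E
sed -i '/^def Rt/,/^def _rt/{/^def _rt/!d}' h.py; sed -i 's/_rt(az,tilt,flip)/Rt(az,tilt,flip=0)/' h.py
python3 - <<'E'
from h import *
print(Rt(0,0).as_matrix().round(2).tolist())
rel([.5385,.071,.20],Rt(0,0))
E
```

```text
[[-1.0, 0.0, 0.0], [0.0, 1.0, 0.0], [0.0, 0.0, -1.0]]
linear [53.64, -53.89, 3.15] turn [-0.0, -0.003, -2.853] rows>= 22.8
```

Call:
{"op": "step_arm", "data": {
  "linear": [
    [10,-10,0],
    [20,-20,0],
    [30,-30,0],
    [40,-40,0],
    [53.6,-53.9,0],
    [53.6,-53.9,0],
    [53.6,-53.9,0],
    [53.6,-53.9,0],
    [53.6,-53.9,0],
    [53.6,-53.9,0],
    [53.6,-53.9,0],
    [53.6,-53.9,0],
    [53.6,-53.9,0],
    [53.6,-53.9,0],
    [53.6,-53.9,0],
    [53.6,-53.9,0],
    [53.6,-53.9,0],
    [53.6,-53.9,0],
    [53.6,-53.9,0],
    [53.6,-53.9,0]
  ],
  "turn": [
    [0,0,-0.12],
    [0,0,-0.24],
    [0,0,-0.36],
    [0,0,-0.48],
    [0,0,-0.6],
    [0,0,-0.72],
    [0,0,-0.84],
    [0,0,-0.96],
    [0,0,-1.08],
    [0,0,-1.2],
    [0,0,-1.32],
    [0,0,-1.44],
    [0,0,-1.56],
    [0,0,-1.68],
    [0,0,-1.8],
    [0,0,-1.92],
    [0,0,-2.04],
    [0,0,-2.16],
    [0,0,-2.28],
    [0,0,-2.4]
  ]
}}

```text
clock: 1.77
ee_pos: [0.5393, 0.0733, 0.2306]
tool_rot: [-0.689, -3.065, -0.001]
ft_force: [-0.9, -0.3, -0.6]
width: 0.0854
finger_force: 0.0
```

```bash
python3 - <<'E'
from h import *
print(cur());rel([.5385,.071,.20],Rt(0,0))
E
```

```text
(array([0.53933631, 0.07331689, 0.2306088 ]), Rotation.from_matrix(array([[-9.03816322e-01,  4.27920533e-01, -2.71794763e-04],
                            [ 4.27920262e-01,  9.03816206e-01,  7.17917760e-04],
                            [ 5.52864262e-04,  5.32559303e-04, -9.99999705e-01]])), {'clock': 1.7667, 'qpos': array([ 1.59411499e-02,  1.34359716e-01, -2.03725933e-01,  1.23297099e+00,
        7.22159144e-04,  4.58131734e-01]), 'dq': array([-0.04314421, -0.02389086, -0.03206225,  0.01853386, -0.02452174,
       -1.44811906]), 'joint_efforts': array([  1.45555962, -36.06137753,  29.63897824,  -0.1433104 ,
         0.15442018,   1.05860598]), 'ee_pos': array([0.53933631, 0.07331689, 0.2306088 ]), 'tool_rot': array([-6.88853623e-01, -3.06470698e+00, -1.00649053e-03]), 'ft_force': array([-0.87248354, -0.31687463, -0.63003441]), 'torque': array([-0.05112258, -0.0047281 ,  0.0265215 ]), 'finger_force': 0.0, 'width': 0.08537283258696253})
linear [-0.03, -0.25, 3.06] turn [0.001, -0.0, -0.442] rows>= 3.5
```

Call:
{"op": "step_arm", "data": {
  "linear": [
    [0,-0.2,1],
    [0,-0.2,3],
    [0,-0.2,3],
    [0,-0.2,3],
    [0,-0.2,3],
    [0,-0.2,3]
  ],
  "turn": [
    [0,0,-0.12],
    [0,0,-0.24],
    [0,0,-0.36],
    [0,0,-0.44],
    [0,0,-0.44],
    [0,0,-0.44]
  ]
}}

```text
clock: 2.27
ee_pos: [0.5371, 0.0684, 0.2009]
tool_rot: [-0.023, -3.141, -0.0]
ft_force: [-0.6, 0.8, -0.3]
width: 0.0857
finger_force: 0.0
```

```bash
python3 - <<'E'
from h import *
from station import manip
p,R,s=cur();print(p,s["tool_rot"])
f=manip.grab_frame("wrist");np.savez("pics/w1.npz",**f);cv2.imwrite("pics/w1.png",cv2.resize(f["img"],None,fx=1.5,fy=1.5))
print("proj knob",proj(f,[[.5385,.071,.138],[.5655,.105,.115],[.5655,.105,.087]])*1.5)
E
```

```text
[0.53709516 0.06843526 0.20091753] [-2.34224490e-02 -3.14068586e+00 -3.27966133e-05]
proj knob [[389.64369064 312.08946811]
 [450.76235859 340.29733286]
 [444.53885712 320.19549312]]
```

View pics/w1.png

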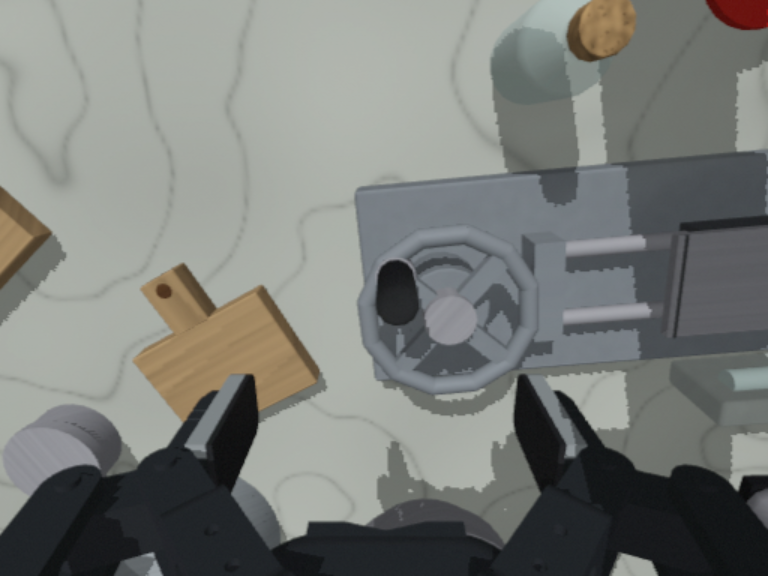

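The wrist view shows the knob top at about (398,303), its base at about (395,265) and the wheel rim centred at (448,309). The L board and the tin are visible on the left.

```bash
python3 - <<'E'
from h import *
f=np.load("pics/w1.npz")
o=lambda u,v:[((u+.5)/1.5-.5),((v+.5)/1.5-.5)]
print("knobtop",back(f,[o(398,303)],.138),"base",back(f,[o(396,268)],.09))
r=back(f,[o(358,309),o(539,300),o(450,226),o(449,393)],.080);print("rim",r,(r[0]+r[1])/2,(r[2]+r[3])/2)
# rim circle reproj
a=np.linspace(0,2*np.pi,9)[:-1]
# deck edge direction
e=back(f,[o(370,188),o(765,151)],.0);print(e)
c=back(f,[o(190,420),o(140,352),o(261,286),o(319,378)],.022);print(c)
h=back(f,[o(143,288),o(183,263)],.022);print("L handle tip",h,h.mean(0))
E
```

```text
knobtop [[0.53364289 0.07499994 0.138     ]] base [[0.53041837 0.07509999 0.09      ]]
rim [[0.5599852  0.05128819 0.08      ]
 [0.5555285  0.16424836 0.08      ]
 [0.50805099 0.1072918  0.08      ]
 [0.62156687 0.11029765 0.08      ]] [0.55775685 0.10776828 0.08      ] [0.56480893 0.10879473 0.08      ]
[[0.49501963 0.05786173 0.        ]
 [0.47250443 0.34632954 0.        ]]
[[ 0.68163977 -0.09695557  0.022     ]
 [ 0.61771298 -0.12671757  0.022     ]
 [ 0.56379591 -0.02516167  0.022     ]
 [ 0.64313066  0.01357818  0.022     ]]
L handle tip [[ 0.56414105 -0.11420253  0.022     ]
 [ 0.54501279 -0.0809433   0.022     ]] [ 0.55457692 -0.09757291  0.022     ]
```

Call:
{"op": "step_arm", "data": {
  "linear": [
    [0.2,0.8,3],
    [0.2,0.8,6],
    [0.2,0.8,8.5],
    [0.2,0.8,10.2],
    [0.2,0.8,10.2],
    [0.2,0.8,10.2]
  ],
  "turn": [
    [0,0,0],
    [0,0,0],
    [0,0,0],
    [0,0,0],
    [0,0,0],
    [0,0,0]
  ]
}}

```text
clock: 2.82
ee_pos: [0.5347, 0.0764, 0.0987]
tool_rot: [-0.022, -3.139, 0.0]
ft_force: [0.2, -0.2, 0.5]
width: 0.0855
finger_force: 0.0
```

Call:
{"op": "step_arm", "data": {
  "linear": [
    [0,0,0],
    [0,0,0],
    [0,0,0],
    [0,0,0],
    [0,0,0],
    [0,0,0],
    [0,0,0],
    [0,0,0]
  ],
  "turn": [
    [0,0,0],
    [0,0,0],
    [0,0,0],
    [0,0,0],
    [0,0,0],
    [0,0,0],
    [0,0,0],
    [0,0,0]
  ],
  "gripper": 1,
  "force": 30
}}

```text
clock: 3.48
ee_pos: [0.5359, 0.0757, 0.1004]
tool_rot: [0.021, 3.141, -0.003]
ft_force: [-1.5, -2.5, 5.9]
width: 0.0211
finger_force: 30.0
```

```bash
python3 - <<'E'
from h import *
p,R,s=cur();print(p,s["tool_rot"],s["qpos"].round(2))
C=np.array([.565,.1075]);r=.043
d=p[:2]-C;print(d,np.linalg.norm(d),np.degrees(np.arctan2(d[1],d[0])))
a0=-135
for n in (20,40):pass
A=a0+20.5*np.arange(0,21)
q=C+r*np.c_[np.cos(np.radians(A)),np.sin(np.radians(A))];q0=C+r*np.array([np.cos(np.radians(a0)),np.sin(np.radians(a0))])
D=np.c_[q-q0,np.zeros(21)];print((R.inv().apply(D)*100).round(2)[1:,:2].tolist())
E
```

```text
[0.53592535 0.07570613 0.10037485] [ 2.08011321e-02  3.14052006e+00 -2.78549497e-03] [ 0.02  0.23 -0.38  0.96 -0.    0.04]
[-0.02907465 -0.03179387] 0.043083472447614485 -132.44209069960812
[[-1.27, -0.86], [-2.76, -1.21], [-4.28, -1.03], [-5.63, -0.32], [-6.66, 0.82], [-7.22, 2.24], [-7.24, 3.77], [-6.73, 5.21], [-5.75, 6.39], [-4.42, 7.14], [-2.91, 7.38], [-1.41, 7.07], [-0.11, 6.26], [0.82, 5.05], [1.27, 3.59], [1.18, 2.06], [0.55, 0.66], [-0.52, -0.43], [-1.91, -1.08], [-3.43, -1.2]]
```

Call:
{"op": "step_arm", "data": {
  "linear": [
    [-1.27,-0.86,0],
    [-2.76,-1.21,0],
    [-4.28,-1.03,0],
    [-5.63,-0.32,0],
    [-6.66,0.82,0],
    [-7.22,2.24,0],
    [-7.24,3.77,0],
    [-6.73,5.21,0],
    [-5.75,6.39,0],
    [-4.42,7.14,0]
  ],
  "turn": [
    [0,0,0],
    [0,0,0],
    [0,0,0],
    [0,0,0],
    [0,0,0],
    [0,0,0],
    [0,0,0],
    [0,0,0],
    [0,0,0],
    [0,0,0]
  ]
}}

```text
clock: 4.32
ee_pos: [0.5818, 0.147, 0.1004]
tool_rot: [0.02, 3.139, -0.004]
ft_force: [-0.9, -6.3, 6.0]
width: 0.0215
finger_force: 30.2
```

```bash
python3 - <<'E'
from h import *
p,R,s=cur();print(p,s["tool_rot"],s["ft_force"],s["width"])
d=p[:2]-[.565,.1075];print(d,np.linalg.norm(d),np.degrees(np.arctan2(d[1],d[0])))
E
```

```text
[0.58184607 0.1469986  0.1003793 ] [ 0.02044459  3.13883769 -0.00426663] [-0.94945441 -6.30190133  6.0250769 ] 0.021505418758982212
[0.01684607 0.0394986 ] 0.042941000390474944 66.90185545353997
```

Call:
{"op": "step_arm", "data": {
  "linear": [
    [1.51,0.24,0],
    [3.01,-0.07,0],
    [4.31,-0.88,0],
    [5.24,-2.09,0],
    [5.69,-3.55,0],
    [5.6,-5.08,0],
    [4.97,-6.48,0],
    [3.9,-7.57,0],
    [2.51,-8.22,0],
    [0.99,-8.34,0],
    [0.99,-8.34,0],
    [0.99,-8.34,0],
    [0.99,-8.34,0],
    [0.99,-8.34,0]
  ],
  "turn": [
    [0,0,0],
    [0,0,0],
    [0,0,0],
    [0,0,0],
    [0,0,0],
    [0,0,0],
    [0,0,0],
    [0,0,0],
    [0,0,0],
    [0,0,0],
    [0,0,0],
    [0,0,0],
    [0,0,0],
    [0,0,0]
  ]
}}

```text
clock: 5.48
ee_pos: [0.5693, 0.0644, 0.1001]
tool_rot: [-0.02, -3.141, -0.002]
ft_force: [-3.2, 0.1, 5.9]
width: 0.0214
finger_force: 30.4
```

```bash
python3 - <<'E'
from h import *
p,R,s=cur();print(p,s["tool_rot"],s["ft_force"],s["width"])
d=p[:2]-[.565,.1075];print(d,np.linalg.norm(d),np.degrees(np.arctan2(d[1],d[0])))
E
```

```text
[0.56934965 0.0644177  0.10007776] [-1.99530420e-02 -3.14094065e+00 -1.69168754e-03] [-3.19530241  0.10092432  5.85841792] 0.021448656634721324
[ 0.00434965 -0.0430823 ] 0.04330132099286168 -84.23487320069935
```

Call:
{"op": "step_arm", "data": {
  "linear": [
    [0,0,0],
    [0,0,0],
    [0,0,0],
    [0,0,0],
    [0,0,-2],
    [0,0,-5],
    [0,0,-8],
    [0,0,-12],
    [0,0,-12]
  ],
  "turn": [
    [0,0,0],
    [0,0,0],
    [0,0,0],
    [0,0,0],
    [0,0,0],
    [0,0,0],
    [0,0,0],
    [0,0,0],
    [0,0,0]
  ],
  "gripper": -1
}}

```text
clock: 6.23
ee_pos: [0.5748, 0.0641, 0.2278]
tool_rot: [0.02, 3.127, 0.0]
ft_force: [0.9, 0.6, 1.3]
width: 0.0856
finger_force: 0.0
```

```bash
python3 - <<'E'
from h import *
from station import manip
f=manip.grab_frame("wrist");np.savez("pics/w2.npz",**f);cv2.imwrite("pics/w2.png",cv2.resize(f["img"],None,fx=1.5,fy=1.5))
p,R,s=cur();print(p,s["width"]);rel([.50,-.127,.15],Rt(28,45))
E
```

```text
[0.57350045 0.06403689 0.22466532] 0.08578826629924428
linear [7.18, -19.2, 7.39] turn [-0.199, -0.758, -0.474] rows>= 7.3
```

View pics/w2.png

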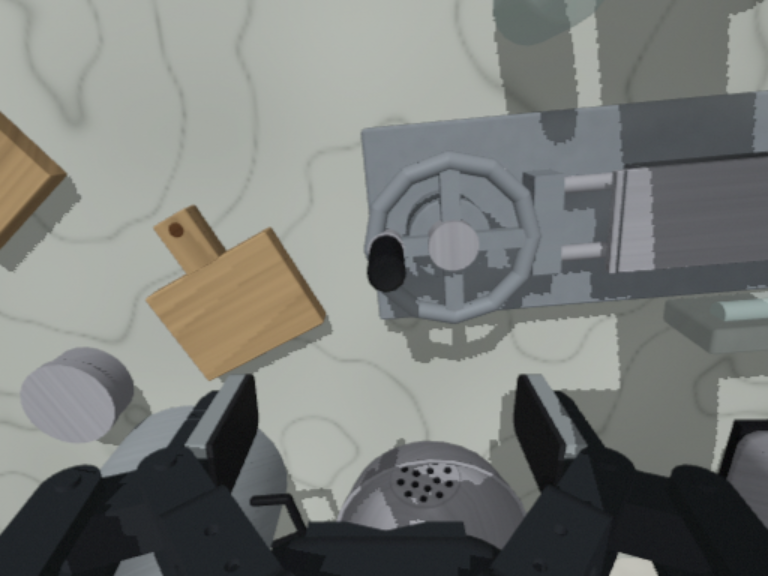

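The wheel is now at its zero: the knob (386,260) is on the deck's -y side and the near end of the deck is at x≈617–625. The L board's blade corners are (148,300), (270,228), (326,318) and (212,380), and its handle tip corners are (155,226) and (193,206).

```bash
python3 - <<'E'
from h import *
f=np.load("pics/w2.npz")
o=lambda L:[[((u+.5)/1.5-.5),((v+.5)/1.5-.5)] for u,v in L]
c=back(f,o([(148,300),(270,228),(326,318),(212,380)]),.022);print(c[:,:2].round(4).tolist(),np.linalg.norm(np.roll(c,1,0)-c,axis=1).round(4))
h=back(f,o([(155,226),(193,206)]),.022);print("tip",h.mean(0),np.linalg.norm(h[0]-h[1]))
y=(c[0]+c[1]-c[2]-c[3]);y/=np.linalg.norm(y);print(y,np.degrees(np.arctan2(-y[1],-y[0])), "tip->farmid",h.mean(0)-(c[2]+c[3])/2)
print("deck end",back(f,o([(615,168),(610,272),(765,150)]),.07))
print("tin",back(f,o([(70,395)]),.036))
print("base edge",back(f,o([(362,130),(765,91),(379,319)]),0.0))
E
```

```text
[[0.6253, -0.132], [0.5661, -0.0254], [0.6433, 0.0139], [0.7018, -0.09]] [0.0873 0.122  0.0866 0.1193]
tip [ 0.55585907 -0.09879024  0.022     ] 0.035446971126605824
[-0.88377062 -0.4679204   0.        ] 27.899389501025198 tip->farmid [-0.11665922 -0.06073211  0.        ]
deck end [[0.51888543 0.21275267 0.07      ]
 [0.58934332 0.22057294 0.07      ]
 [0.50888352 0.306156   0.07      ]]
tin [[ 0.70650398 -0.20764958  0.036     ]]
base edge [[0.49500025 0.04739089 0.        ]
 [0.47086323 0.35090425 0.        ]
 [0.65458525 0.05784416 0.        ]]
```

Call:
{"op": "step_arm", "data": {
  "linear": [
    [7,-5,0],
    [7,-10,0],
    [7,-15,0],
    [7,-19,4],
    [7,-19,7.4],
    [7,-19,7.4],
    [7,-19,7.4],
    [7,-19,7.4],
    [7,-19,7.4],
    [7,-19,7.4]
  ],
  "turn": [
    [-0.02,-0.09,-0.06],
    [-0.05,-0.18,-0.12],
    [-0.08,-0.28,-0.18],
    [-0.1,-0.38,-0.24],
    [-0.12,-0.48,-0.3],
    [-0.15,-0.58,-0.36],
    [-0.18,-0.68,-0.43],
    [-0.199,-0.758,-0.474],
    [-0.199,-0.758,-0.474],
    [-0.199,-0.758,-0.474]
  ]
}}

```text
clock: 7.12
ee_pos: [0.4959, -0.1252, 0.1435]
tool_rot: [-0.568, 2.313, 0.243]
ft_force: [-0.6, 0.6, 0.3]
width: 0.0854
finger_force: 0.0
```

```bash
python3 - <<'E'
from h import *
z=Rt(28,45).as_matrix()[:,2]; t=np.array([.5815,-.0852,.011])
p,R,s=cur();print(p)
rel(t-.08*z,Rt(28,45)); rel(t,Rt(28,45))
E
```

```text
[ 0.49588649 -0.12518458  0.14353654]
linear [2.6, -0.55, 8.07] turn [0.004, -0.012, -0.009] rows>= 2.0
linear [2.5, -0.58, 16.07] turn [0.004, -0.012, -0.009] rows>= 3.9
```

Call:
{"op": "step_arm", "data": {
  "linear": [
    [2.6,-0.6,4],
    [2.6,-0.6,7],
    [2.6,-0.6,7],
    [2.6,-0.6,7],
    [2.6,-0.6,7],
    [2.6,-0.6,7]
  ],
  "turn": [
    [0,-0.012,-0.009],
    [0,-0.012,-0.009],
    [0,-0.012,-0.009],
    [0,-0.012,-0.009],
    [0,-0.012,-0.009],
    [0,-0.012,-0.009]
  ]
}}

```text
clock: 7.62
ee_pos: [0.5281, -0.1162, 0.079]
tool_rot: [-0.583, 2.292, 0.236]
ft_force: [0.0, -1.0, -0.3]
width: 0.0853
finger_force: 0.0
```

```bash
python3 - <<'E'
from h import *
z=Rt(28,45).as_matrix()[:,2]; t=np.array([.5815,-.0852,.011])
p,R,s=cur();print(p,s["dq"].round(3),s["qpos"].round(2))
rel(t-.03*z,Rt(28,45)); rel(t,Rt(28,45))
E
```

```text
[ 0.52811739 -0.11621949  0.07902517] [-0.011 -0.01  -0.001 -0.004  0.004 -0.001] [-0.71  0.13 -0.82  0.27  0.72 -1.08]
linear [0.47, 0.22, 6.17] turn [0.002, 0.003, 0.009] rows>= 1.5
linear [0.48, 0.22, 9.17] turn [0.002, 0.003, 0.009] rows>= 2.2
```

Call:
{"op": "step_arm", "data": {
  "linear": [
    [0.5,0.2,3],
    [0.5,0.2,6],
    [0.5,0.2,7.5],
    [0.5,0.2,9.2],
    [0.5,0.2,9.2],
    [0.5,0.2,9.2],
    [0.5,0.2,9.2]
  ],
  "turn": [
    [0,0,0],
    [0,0,0],
    [0,0,0],
    [0,0,0],
    [0,0,0],
    [0,0,0],
    [0,0,0]
  ]
}}

```text
clock: 8.2
ee_pos: [0.5808, -0.0855, 0.0102]
tool_rot: [-0.581, 2.293, 0.237]
ft_force: [0.5, 0.0, 0.4]
width: 0.0855
finger_force: 0.0
```

```bash
python3 - <<'E'
from h import *
from station import manip
p,R,s=cur();print(p,s["qpos"].round(2))
f=manip.grab_frame("wrist");np.savez("pics/w3.npz",**f);cv2.imwrite("pics/w3.png",f["img"])
E
```

```text
[ 0.58078511 -0.08553403  0.0101559 ] [-0.58  0.33 -0.82 -0.03  0.67 -0.91]
```

View pics/w3.png

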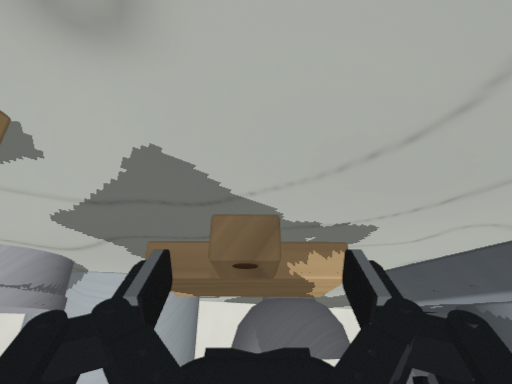

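The handle sits between the fingers, about 5 mm off-centre, so I'm closing.

Call:
{"op": "step_arm", "data": {
  "linear": [
    [0,0,0],
    [0,0,0],
    [0,0,0],
    [0,0,0],
    [0,0,0],
    [0,0,0],
    [0,0,0],
    [0,0,0]
  ],
  "turn": [
    [0,0,0],
    [0,0,0],
    [0,0,0],
    [0,0,0],
    [0,0,0],
    [0,0,0],
    [0,0,0],
    [0,0,0]
  ],
  "gripper": 1,
  "force": 110
}}

```text
clock: 8.92
ee_pos: [0.581, -0.0854, 0.0096]
tool_rot: [-0.581, 2.292, 0.237]
ft_force: [-3.4, -2.9, 6.0]
width: 0.0299
finger_force: 108.6
```

```bash
python3 - <<'E'
from h import *
p,R,s=cur();print(p,s["ft_force"],s["width"],s["finger_force"])
# lift: up 15cm vertical, in tool axes
print((R.inv().apply([0,0,.16])*100).round(2))
E
```

```text
[ 0.58099466 -0.08544648  0.00957424] [-3.44093255 -2.91973564  6.04190334] 0.029866780059979996 108.587726354599
[-11.36  -0.06 -11.27]
```

Call:
{"op": "step_arm", "data": {
  "linear": [
    [-1,0,-1],
    [-2.5,0,-2.5],
    [-5,0,-5],
    [-7.5,0,-7.5],
    [-10,0,-10],
    [-12.5,0,-12.5],
    [-15,0,-15],
    [-17,0,-18],
    [-17,0,-18],
    [-17,0,-18]
  ],
  "turn": [
    [0,0,0],
    [0,0,0],
    [0,0,0],
    [0,0,0],
    [0,0,0],
    [0,0,0],
    [0,0,0],
    [0,0,0],
    [0,0,0],
    [0,0,0]
  ]
}}

```text
clock: 9.75
ee_pos: [0.5737, -0.089, 0.2582]
tool_rot: [-0.581, 2.293, 0.235]
ft_force: [0.0, 0.2, -1.7]
width: 0.0296
finger_force: 108.5
```

Call:
{"op": "step_arm", "data": {
  "linear": [
    [0,0,0],
    [0,0,0],
    [0,0,0],
    [0,0,0],
    [0,0,0],
    [0,0,0],
    [0,0,0],
    [0,0,0],
    [0,0,0],
    [0,0,0],
    [0,0,0],
    [0,0,0],
    [0,0,0],
    [0,0,0],
    [0,0,0],
    [0,0,0],
    [0,0,0],
    [0,0,0],
    [0,0,0],
    [0,0,0]
  ],
  "turn": [
    [0,0,0.1],
    [0,0,0.2],
    [0,0,0.3],
    [0,0,0.4],
    [0,0,0.5],
    [0,0,0.6],
    [0,0,0.7],
    [0,0,0.8],
    [0,0,0.9],
    [0,0,1.0],
    [0,0,1.1],
    [0,0,1.2],
    [0,0,1.3],
    [0,0,1.4],
    [0,0,1.5],
    [0,0,1.6],
    [0,0,1.7],
    [0,0,1.8],
    [0,0,1.8],
    [0,0,1.8]
  ]
}}

```text
clock: 11.42
ee_pos: [0.5716, -0.0871, 0.2529]
tool_rot: [1.605, 2.103, 0.999]
ft_force: [-0.3, 0.1, -2.0]
width: 0.0299
finger_force: 108.6
```

```bash
python3 - <<'E'
from h import *
p,R,s=cur();print(p,s["qpos"].round(2),s["ft_force"].round(1),s["width"],s["clock"])
rel([.50,.05,.34],Rt(60,45,180)); rel([.548,.312,.30],Rt(94.4,45,180))
E
```

```text
[ 0.57162935 -0.08714314  0.25290068] [-0.59 -0.09 -0.6   0.64  0.68  0.87] [-0.3  0.1 -2. ] 0.029943819697375813 11.4167
linear [16.51, 2.62, -5.98] turn [0.313, 0.249, 0.934] rows>= 8.1
linear [38.75, 6.64, 8.68] turn [0.624, 0.494, 0.455] rows>= 9.7
```

Call:
{"op": "step_arm", "data": {
  "linear": [
    [2,0,-4],
    [4,1,-6],
    [6,1,-6],
    [8,1,-6],
    [10,2,-6],
    [12,2.6,-6],
    [14,2.6,-6],
    [16.5,2.6,-6],
    [16.5,2.6,-6],
    [16.5,2.6,-6],
    [16.5,2.6,-6],
    [16.5,2.6,-6],
    [16.5,2.6,-6]
  ],
  "turn": [
    [0.03,0.025,0.093],
    [0.06,0.05,0.187],
    [0.09,0.075,0.28],
    [0.125,0.1,0.374],
    [0.157,0.125,0.467],
    [0.188,0.15,0.56],
    [0.22,0.174,0.65],
    [0.25,0.2,0.75],
    [0.282,0.224,0.84],
    [0.313,0.249,0.934],
    [0.313,0.249,0.934],
    [0.313,0.249,0.934],
    [0.313,0.249,0.934]
  ]
}}

```text
clock: 12.5
ee_pos: [0.501, 0.0489, 0.3421]
tool_rot: [-2.248, -1.301, -0.936]
ft_force: [-1.0, 0.5, -2.6]
width: 0.0295
finger_force: 110.2
```

```bash
python3 - <<'E'
from h import *
p,R,s=cur();print(p,s["qpos"].round(2),s["ft_force"].round(1),s["width"],s["clock"])
rel([.548,.312,.28],Rt(94.4,45,180))
E
```

```text
[0.50104111 0.04888654 0.34206892] [-0.47 -0.12 -0.41  1.23  0.78  1.65] [-1.   0.5 -2.6] 0.029546853204329027 12.5
linear [13.41, -9.13, 22.13] turn [0.429, 0.001, -0.421] rows>= 6.6
```

```bash
python3 - <<'E'
from h import *
rel([.544,.362,.235],Rt(94.4,45,180))
E
```

```text
linear [13.15, -12.01, 28.22] turn [0.429, 0.001, -0.421] rows>= 8.0
```

Call:
{"op": "step_arm", "data": {
  "linear": [
    [1.6,-1.5,3.5],
    [3.3,-3,7],
    [4.9,-4.5,10.5],
    [6.6,-6,14.1],
    [8.2,-7.5,17.6],
    [9.9,-9,21.2],
    [11.5,-10.5,24.7],
    [13.15,-12,28.2],
    [13.15,-12,28.2],
    [13.15,-12,28.2],
    [13.15,-12,28.2],
    [13.15,-12,28.2]
  ],
  "turn": [
    [0.05,0,-0.05],
    [0.1,0,-0.1],
    [0.16,0,-0.16],
    [0.21,0,-0.21],
    [0.26,0,-0.26],
    [0.32,0,-0.32],
    [0.37,0,-0.37],
    [0.43,0,-0.42],
    [0.43,0,-0.42],
    [0.43,0,-0.42],
    [0.43,0,-0.42],
    [0.43,0,-0.42]
  ]
}}

```text
clock: 13.5
ee_pos: [0.5445, 0.3612, 0.2369]
tool_rot: [-1.684, -1.815, -0.697]
ft_force: [0.9, -1.5, -1.5]
width: 0.0299
finger_force: 110.5
```

```bash
python3 - <<'E'
from h import *
from station import manip
p,R,s=cur();print(p,s["qpos"].round(2),s["ft_force"].round(1),s["width"],s["clock"])
rel([.544,.362,.235],Rt(94.4,45,180))
f=manip.grab_frame("top");np.savez("pics/t4.npz",**f);a=cv2.resize(f["img"][150:260,10:225],None,fx=2.5,fy=2.5)
g=manip.grab_frame("scene");np.savez("pics/s4.npz",**g);b=cv2.resize(g["img"][150:384,250:512],None,fx=2,fy=2)
# expected board corners at foot
e=R.as_matrix()
yb=np.array([0,0,1.]);
cv2.imwrite("pics/s4.png",cv2.resize(g["img"][130:384,212:512],None,fx=2.3,fy=2.3,interpolation=cv2.INTER_CUBIC))
cv2.imwrite("pics/t4.png",a)
E
```

```text
[0.54451458 0.3612077  0.23693839] [ 0.16  0.24 -0.25  1.    0.78  1.69] [ 0.9 -1.5 -1.5] 0.029861251884495395 13.5
linear [-0.08, -0.05, 0.2] turn [0.001, -0.0, -0.002] rows>= 0.1
```

View pics/s4.png

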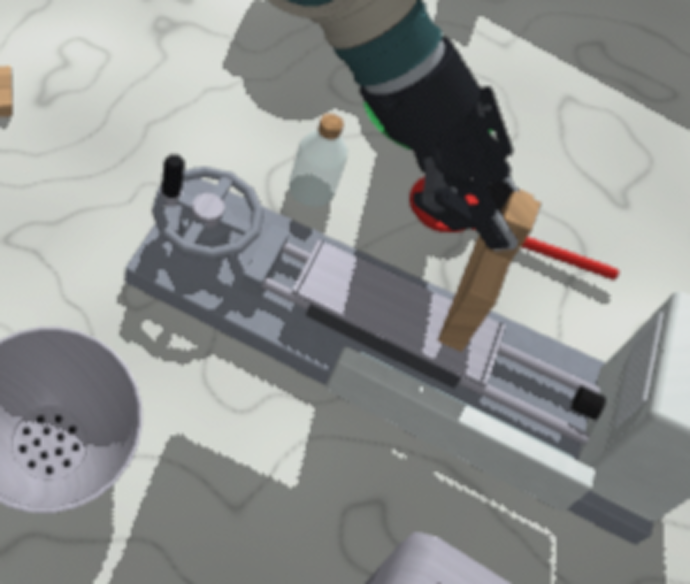

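```bash
cat >> h.py <<'E'
YAW=.077; DX=np.array([np.cos(YAW),np.sin(YAW),0]); DY=np.array([-np.sin(YAW),np.cos(YAW),0])
def corners(foot,hx,h,dx=DX,dy=DY):
    foot=np.array(foot); return {f"{n}":foot+a*hx*dx+b*.011*dy+[0,0,c*h] for n,a,b,c in [("foot+x-y",1,-1,0),("foot+x+y",1,1,0),("top+x-y",1,-1,1),("top+x+y",1,1,1),("foot-x-y",-1,-1,0)]}
E
python3 - <<'E'
from h import *
g=np.load("pics/s4.npz")
c=corners([.5445,.361,.131],.06,.09)
for k,v in c.items(): print(k,((proj(g,v)[0]-[212,130])*2.3).round(0))
h=np.array([.5445,.361,.131])
for a in(-1,1):
  for b in(-1,1): print("handle top",a,b,((proj(g,h+a*.016*DX+b*.011*DY+[0,0,.135])[0]-[212,130])*2.3).round(0))
E
```

```text
foot+x-y [437. 345.]
foot+x+y [462. 357.]
top+x-y [471. 291.]
top+x+y [500. 304.]
foot-x-y [475. 245.]
handle top -1 -1 [516. 190.]
handle top -1 1 [544. 201.]
handle top 1 -1 [506. 218.]
handle top 1 1 [535. 230.]
```

```bash
python3 - <<'E'
from h import *
p,R,s=cur();print(p,s["ft_force"],(R.inv().apply([0,0,-1])).round(3))
E
```

```text
[0.54478    0.36083954 0.23737237] [-0.03196907 -0.53017574 -2.75920139] [-0.708  0.     0.707]
```

Call:
{"op": "step_arm", "data": {
  "linear": [
    [-1,0,1],
    [-2,0,2],
    [-3,0,3],
    [-3.6,0,3.6],
    [-3.8,0,3.8],
    [-3.8,0,3.8],
    [-3.8,0,3.8]
  ],
  "turn": [
    [0,0,0],
    [0,0,0],
    [0,0,0],
    [0,0,0],
    [0,0,0],
    [0,0,0],
    [0,0,0]
  ]
}}

```text
clock: 14.18
ee_pos: [0.5449, 0.3618, 0.1834]
tool_rot: [-1.684, -1.814, -0.697]
ft_force: [0.8, -0.3, -1.9]
width: 0.0295
finger_force: 110.4
```

Call:
{"op": "step_arm", "data": {
  "linear": [
    [-0.1,0,0.1],
    [-0.2,0,0.2],
    [-0.2,0,0.2]
  ],
  "turn": [
    [0,0,0],
    [0,0,0],
    [0,0,0]
  ]
}}

```text
clock: 14.43
ee_pos: [0.5446, 0.3621, 0.18]
tool_rot: [-1.683, -1.815, -0.696]
ft_force: [0.1, 1.4, -2.3]
width: 0.0297
finger_force: 110.4
```

Call:
{"op": "step_arm", "data": {
  "linear": [
    [-0.1,0,0.1],
    [-0.2,0,0.2],
    [-0.2,0,0.2]
  ],
  "turn": [
    [0,0,0],
    [0,0,0],
    [0,0,0]
  ]
}}

```text
clock: 14.68
ee_pos: [0.5446, 0.3625, 0.1777]
tool_rot: [-1.682, -1.814, -0.697]
ft_force: [-1.0, -0.9, 1.7]
width: 0.0297
finger_force: 110.7
```

Call:
{"op": "step_arm", "data": {
  "linear": [
    [-0.07,0,0.07],
    [-0.07,0,0.07],
    [-0.07,0,0.07]
  ],
  "turn": [
    [0,0,0],
    [0,0,0],
    [0,0,0]
  ]
}}

```text
clock: 14.93
ee_pos: [0.5447, 0.3627, 0.1777]
tool_rot: [-1.681, -1.813, -0.699]
ft_force: [-3.0, -1.5, 6.3]
width: 0.0295
finger_force: 111.1
```

Call:
{"op": "step_arm", "data": {
  "linear": [
    [0,0,0],
    [0,0,0],
    [0,0,0],
    [0,0,0],
    [0,0,0],
    [0,0,0],
    [0,0,0],
    [0,0,0]
  ],
  "turn": [
    [0,0,0],
    [0,0,0],
    [0,0,0],
    [0,0,0],
    [0,0,0],
    [0,0,0],
    [0,0,0],
    [0,0,0]
  ],
  "gripper": -1
}}

```text
clock: 15.6
ee_pos: [0.5443, 0.362, 0.1757]
tool_rot: [-1.683, -1.814, -0.695]
ft_force: [-0.1, -0.4, -0.7]
width: 0.0856
finger_force: 0.0
```

Call:
{"op": "step_arm", "data": {
  "linear": [
    [0,0,-1],
    [0,0,-3],
    [0,0,-6],
    [0,0,-10],
    [0,0,-14],
    [0,0,-16],
    [0,0,-16],
    [0,0,-16]
  ],
  "turn": [
    [0,0,0],
    [0,0,0],
    [0,0,0],
    [0,0,0],
    [0,0,0],
    [0,0,0],
    [0,0,0],
    [0,0,0]
  ]
}}

```text
clock: 16.27
ee_pos: [0.5542, 0.2485, 0.2896]
tool_rot: [-1.685, -1.815, -0.698]
ft_force: [0.1, -0.3, -0.4]
width: 0.0855
finger_force: 0.0
```

```bash
python3 - <<'E'
from h import *
from station import manip
p,R,s=cur();print(p,s["qpos"].round(2),s["ft_force"].round(1),s["width"],s["clock"])
g=manip.grab_frame("scene");np.savez("pics/s5.npz",**g)
f=manip.grab_frame("top");np.savez("pics/t5.npz",**f)
a=cv2.resize(g["img"][200:340,250:512],None,fx=2.3,fy=2.3,interpolation=cv2.INTER_CUBIC)
b=cv2.resize(f["img"][170:270,10:272],None,fx=2.3,fy=2.3,interpolation=cv2.INTER_CUBIC)
c=np.vstack([a,b]);print(c.shape,a.shape);cv2.imwrite("pics/c5.png",c)
E
```

```text
[0.55421811 0.2485333  0.28959713] [-0.04  0.22 -0.16  1.3   0.78  1.41] [ 0.1 -0.3 -0.4] 0.08546052213451116 16.2667
(552, 603, 3) (322, 603, 3)
```

View pics/c5.png

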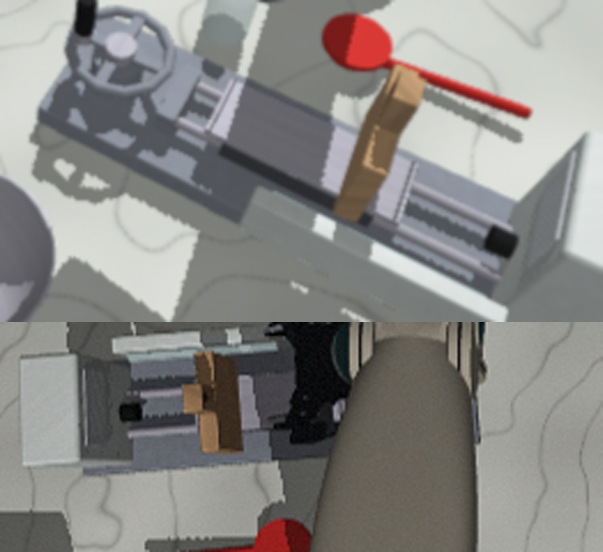

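The L board stands upright on the deck; its foot corner is at about (335,213) in the scene half of the crop.

```bash
python3 - <<'E'
from h import *
g=np.load("pics/s5.npz");f=np.load("pics/t5.npz")
h=np.array([.544,.362,.07])
for k,v in corners(h,.06,.09).items(): print(k,((proj(g,v)[0]-[250,200])*2.3).round(0),((proj(f,v)[0]-[10,170])*2.3+[0,322]).round(0))
for a in(-1,1):
  for b in(-1,1): q=h+a*.016*DX+b*.011*DY+[0,0,.135];print("handle top",a,b,((proj(g,q)[0]-[250,200])*2.3).round(0),((proj(f,q)[0]-[10,170])*2.3+[0,322]).round(0))
# S board from wrist image w1/w2/top
o=lambda L:[[((u+.5)/1.5-.5),((v+.5)/1.5-.5)] for u,v in L]
w=np.load("pics/w2.npz");print("S corner",back(w,o([(66,175)]),.022))
z=Rt(39.5,45).as_matrix()[:,2]
print(cur()[0])
rel([.50,.06,.33],Rt(60,45,180));
E
```

```text
foot+x-y [331. 216.] [233. 357.]
foot+x+y [355. 228.] [216. 358.]
top+x-y [361. 168.] [209. 347.]
top+x+y [388. 180.] [190. 349.]
foot-x-y [368. 118.] [238. 450.]
handle top -1 -1 [403.  73.] [197. 408.]
handle top -1 1 [430.  84.] [178. 409.]
handle top 1 -1 [393. 100.] [196. 380.]
handle top 1 1 [420. 112.] [177. 382.]
S corner [[ 0.52392725 -0.17431233  0.022     ]]
[0.55233014 0.24963399 0.28753926]
linear [-10.1, -6.68, -16.08] turn [-0.427, 0.001, 0.421] rows>= 4.8
```

```bash
python3 - <<'E'
from h import *
p,R,s=cur()
rel([.47,-.05,.33],Rt(60,45,180));
rel([.42,-.32,.16],Rt(39.7,45,180),np.array([.47,-.05,.33]),Rt(60,45,180));
E
```

```text
linear [-17.7, -10.51, -23.67] turn [-0.427, 0.001, 0.421] rows>= 7.5
linear [-30.32, 9.17, -6.28] turn [-0.251, 0.0, 0.251] rows>= 7.7
```

Call:
{"op": "step_arm", "data": {
  "linear": [
    [-2,-1,-3.5],
    [-4,-2.2,-7],
    [-6.5,-3.5,-10.5],
    [-9,-5,-13.5],
    [-11.5,-6.5,-16.5],
    [-14,-8,-19],
    [-16,-9.5,-21.5],
    [-17.7,-10.5,-23.7],
    [-17.7,-10.5,-23.7],
    [-17.7,-10.5,-23.7],
    [-17.7,-10.5,-23.7]
  ],
  "turn": [
    [-0.05,0,0.05],
    [-0.1,0,0.1],
    [-0.15,0,0.15],
    [-0.2,0,0.2],
    [-0.25,0,0.25],
    [-0.3,0,0.3],
    [-0.36,0,0.36],
    [-0.427,0,0.421],
    [-0.427,0,0.421],
    [-0.427,0,0.421],
    [-0.427,0,0.421]
  ]
}}

```text
clock: 17.28
ee_pos: [0.4704, -0.0495, 0.3303]
tool_rot: [-2.245, -1.298, -0.931]
ft_force: [0.3, -0.1, -1.1]
width: 0.0852
finger_force: 0.0
```

Call:
{"op": "step_arm", "data": {
  "linear": [
    [-3.5,1,-0.7],
    [-7,2,-1.4],
    [-10.5,3,-2.1],
    [-14,4.1,-2.8],
    [-17.5,5.2,-3.5],
    [-21,6.3,-4.2],
    [-25,7.5,-5],
    [-28,8.5,-5.8],
    [-30.3,9.2,-6.3],
    [-30.3,9.2,-6.3],
    [-30.3,9.2,-6.3],
    [-30.3,9.2,-6.3],
    [-30.3,9.2,-6.3]
  ],
  "turn": [
    [-0.03,0,0.03],
    [-0.06,0,0.06],
    [-0.09,0,0.09],
    [-0.12,0,0.12],
    [-0.15,0,0.15],
    [-0.18,0,0.18],
    [-0.21,0,0.21],
    [-0.25,0,0.25],
    [-0.25,0,0.25],
    [-0.25,0,0.25],
    [-0.25,0,0.25],
    [-0.25,0,0.25],
    [-0.25,0,0.25]
  ]
}}

```text
clock: 18.37
ee_pos: [0.4221, -0.3193, 0.162]
tool_rot: [-2.522, -0.916, -1.048]
ft_force: [-0.3, 0.4, 0.3]
width: 0.0859
finger_force: 0.0
```

```bash
python3 - <<'E'
from h import *
from station import manip
p,R,s=cur();print(p,s["qpos"].round(2),s["ft_force"].round(1),s["clock"])
f=manip.grab_frame("wrist");np.savez("pics/w6.npz",**f);cv2.imwrite("pics/w6.png",cv2.resize(f["img"],None,fx=1.5,fy=1.5))
y=np.array([-.77,-.639,0]);x=np.array([.639,-.77,0])*-1
for k in [(-.05,.035),(.05,.035),(0,.08)]: print(k,proj(f,np.array([.5307,-.25,.022])+k[0]*x+k[1]*y)[0]*1.5)
E
```

```text
[ 0.42207678 -0.31926509  0.16202583] [-1.17  0.28 -0.38  1.19  0.75  1.17] [-0.3  0.4  0.3] 18.3667
(-0.05, 0.035) [476.72319138 300.93517275]
(0.05, 0.035) [338.88192087 300.2951757 ]
(0, 0.08) [408.95734151 360.93160449]
```

View pics/w6.png

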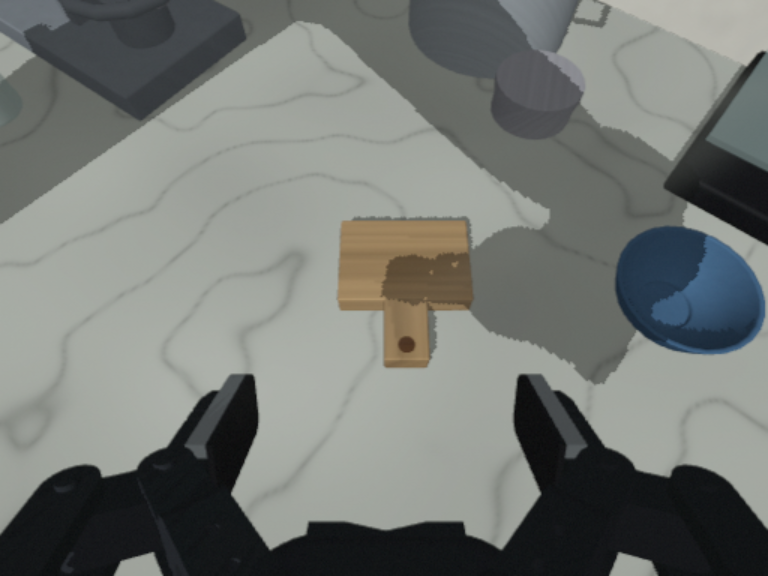

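The S board's near edge is at row 300 (columns 339–471) and its handle tip is at (407,361), which matches the prediction.

```bash
python3 - <<'E'
from h import *
Rg=Rt(39.7,45,180);z=Rg.as_matrix()[:,2];t=np.array([.4914,-.2826,.0105])
p,R,s=cur();print(p)
rel(t-.05*z,Rg);rel(t,Rg)
E
```

```text
[ 0.4219912  -0.3194396   0.16223209]
linear [-5.31, 1.59, 11.16] turn [-0.001, -0.001, 0.003] rows>= 3.0
linear [-5.31, 1.59, 16.16] turn [-0.001, -0.001, 0.003] rows>= 4.1
```

Call:
{"op": "step_arm", "data": {
  "linear": [
    [-3,1,3],
    [-5.3,1.6,6],
    [-5.3,1.6,9],
    [-5.3,1.6,11],
    [-5.3,1.6,13],
    [-5.3,1.6,15],
    [-5.3,1.6,16.1],
    [-5.3,1.6,16.1],
    [-5.3,1.6,16.1],
    [-5.3,1.6,16.1]
  ],
  "turn": [
    [0,0,0],
    [0,0,0],
    [0,0,0],
    [0,0,0],
    [0,0,0],
    [0,0,0],
    [0,0,0],
    [0,0,0],
    [0,0,0],
    [0,0,0]
  ]
}}

```text
clock: 19.25
ee_pos: [0.4909, -0.2848, 0.0115]
tool_rot: [-2.525, -0.915, -1.049]
ft_force: [-0.4, 0.6, 0.7]
width: 0.0854
finger_force: 0.0
```

Call:
{"op": "step_arm", "data": {
  "linear": [
    [0,0,0],
    [0,0,0],
    [0,0,0],
    [0,0,0],
    [0,0,0],
    [0,0,0],
    [0,0,0],
    [0,0,0]
  ],
  "turn": [
    [0,0,0],
    [0,0,0],
    [0,0,0],
    [0,0,0],
    [0,0,0],
    [0,0,0],
    [0,0,0],
    [0,0,0]
  ],
  "gripper": 1,
  "force": 110
}}

```text
clock: 19.92
ee_pos: [0.4907, -0.2849, 0.0112]
tool_rot: [-2.525, -0.912, -1.05]
ft_force: [-3.0, -1.1, 5.4]
width: 0.0297
finger_force: 109.2
```

```bash
python3 - <<'E'
from h import *
p,R,s=cur();print(p,s["qpos"].round(2),s["ft_force"],s["width"],s["finger_force"])
rel([.45,-.25,.28],R)
E
```

```text
[ 0.49066467 -0.28490904  0.01120657] [-1.02  0.48 -0.49  0.74  0.78  1.37] [-3.04815194 -1.08901005  5.43415207] 0.02972339136733443 109.19366240501404
linear [18.42, -5.23, -19.62] turn [0.0, 0.0, 0.0] rows>= 6.6
```

Call:
{"op": "step_arm", "data": {
  "linear": [
    [0.7,0,-0.7],
    [2,0,-2],
    [4,0,-4],
    [6.5,-1,-6.5],
    [9,-2,-9.5],
    [12,-3,-12.5],
    [15,-4,-16],
    [18,-5,-19.5],
    [18,-5,-19.5],
    [18,-5,-19.5]
  ],
  "turn": [
    [0,0,0],
    [0,0,0],
    [0,0,0],
    [0,0,0],
    [0,0,0],
    [0,0,0],
    [0,0,0],
    [0,0,0],
    [0,0,0],
    [0,0,0]
  ]
}}

```text
clock: 20.75
ee_pos: [0.4505, -0.254, 0.28]
tool_rot: [-2.53, -0.92, -1.052]
ft_force: [0.3, -1.0, -1.8]
width: 0.0294
finger_force: 108.8
```

Call:
{"op": "step_arm", "data": {
  "linear": [
    [0,0,0],
    [0,0,0],
    [0,0,0],
    [0,0,0],
    [0,0,0],
    [0,0,0],
    [0,0,0],
    [0,0,0],
    [0,0,0],
    [0,0,0],
    [0,0,0],
    [0,0,0],
    [0,0,0],
    [0,0,0],
    [0,0,0],
    [0,0,0],
    [0,0,0],
    [0,0,0],
    [0,0,0],
    [0,0,0]
  ],
  "turn": [
    [0,0,-0.1],
    [0,0,-0.2],
    [0,0,-0.3],
    [0,0,-0.4],
    [0,0,-0.5],
    [0,0,-0.6],
    [0,0,-0.7],
    [0,0,-0.8],
    [0,0,-0.9],
    [0,0,-1.0],
    [0,0,-1.1],
    [0,0,-1.2],
    [0,0,-1.3],
    [0,0,-1.4],
    [0,0,-1.5],
    [0,0,-1.6],
    [0,0,-1.7],
    [0,0,-1.8],
    [0,0,-1.8],
    [0,0,-1.8]
  ]
}}

```text
clock: 22.42
ee_pos: [0.4494, -0.2519, 0.2738]
tool_rot: [0.825, 2.446, 0.913]
ft_force: [0.1, -1.2, -0.2]
width: 0.0294
finger_force: 108.7
```

```bash
python3 - <<'E'
from h import *
p,R,s=cur();print(p,s["qpos"].round(2),s["ft_force"].round(1),s["width"],s["clock"])
rel([.48,0.0,.33],Rt(60,45))
C=np.array([.548,.312,0]);q=C-.015*DY;print(q)
rel([q[0],q[1],.22],Rt(94.4,45),np.array([.48,0,.33]),Rt(60,45))
E
```

```text
[ 0.44939769 -0.25192642  0.27379959] [-1.06  0.08 -0.36  1.31  0.77 -0.48] [ 0.1 -1.2 -0.2] 0.029436652960330205 22.4167
linear [13.15, 20.48, 9.11] turn [-0.216, 0.173, -1.587] rows>= 12.9
[0.54915386 0.29704445 0.        ]
linear [-12.86, 8.86, 28.41] turn [-0.425, -0.0, -0.425] rows>= 7.8
```

Call:
{"op": "step_arm", "data": {
  "linear": [
    [1,1.5,0],
    [2,3,0],
    [3,4.5,0],
    [4,6,0.5],
    [5,7.5,1.5],
    [6,9.5,2.5],
    [7,11,3.5],
    [8,12.5,4.5],
    [9,14,5.5],
    [10,15.5,6.5],
    [11,17,7.5],
    [12,18.5,8.3],
    [13.1,20,9.1],
    [13.1,20.5,9.1],
    [13.1,20.5,9.1],
    [13.1,20.5,9.1],
    [13.1,20.5,9.1]
  ],
  "turn": [
    [-0.014,0.012,-0.106],
    [-0.029,0.023,-0.212],
    [-0.043,0.035,-0.317],
    [-0.058,0.046,-0.423],
    [-0.072,0.058,-0.529],
    [-0.086,0.069,-0.635],
    [-0.1,0.081,-0.741],
    [-0.115,0.092,-0.846],
    [-0.13,0.104,-0.952],
    [-0.144,0.115,-1.058],
    [-0.158,0.127,-1.164],
    [-0.173,0.138,-1.27],
    [-0.187,0.15,-1.375],
    [-0.2,0.161,-1.481],
    [-0.216,0.173,-1.587],
    [-0.216,0.173,-1.587],
    [-0.216,0.173,-1.587]
  ]
}}

```text
clock: 23.83
ee_pos: [0.4802, -0.0005, 0.3306]
tool_rot: [-1.207, 2.093, 0.498]
ft_force: [-0.7, -0.2, -1.5]
width: 0.0297
finger_force: 109.0
```

```bash
python3 - <<'E'
from h import *
p,R,s=cur();print(p,s["qpos"].round(2),s["ft_force"].round(1),s["width"],s["clock"])
rel([.5492,.297,.22],Rt(94.4,45))
E
```

```text
[ 0.48018417 -0.00053315  0.3305925 ] [-0.6  -0.09 -0.41  1.33  0.78 -1.67] [-0.7 -0.2 -1.5] 0.029679421502602703 23.8333
linear [-12.87, 8.94, 28.45] turn [-0.426, -0.001, -0.425] rows>= 7.8
```

Call:
{"op": "step_arm", "data": {
  "linear": [
    [-1.6,1.1,3.5],
    [-3.2,2.2,7],
    [-4.8,3.3,10.6],
    [-6.4,4.5,14.2],
    [-8,5.6,17.8],
    [-9.6,6.7,21.3],
    [-11.2,7.8,24.9],
    [-12.9,8.9,28.4],
    [-12.9,8.9,28.4],
    [-12.9,8.9,28.4],
    [-12.9,8.9,28.4],
    [-12.9,8.9,28.4]
  ],
  "turn": [
    [-0.05,0,-0.05],
    [-0.1,0,-0.1],
    [-0.16,0,-0.16],
    [-0.21,0,-0.21],
    [-0.26,0,-0.26],
    [-0.32,0,-0.32],
    [-0.37,0,-0.37],
    [-0.425,0,-0.425],
    [-0.425,0,-0.425],
    [-0.425,0,-0.425],
    [-0.425,0,-0.425],
    [-0.425,0,-0.425]
  ]
}}

```text
clock: 24.83
ee_pos: [0.5491, 0.2953, 0.2211]
tool_rot: [-1.838, 1.702, 0.756]
ft_force: [-0.4, -0.4, -1.5]
width: 0.0298
finger_force: 109.6
```

```bash
python3 - <<'E'
from h import *
from station import manip
p,R,s=cur();print(p,s["qpos"].round(2),s["ft_force"].round(1),s["width"],s["clock"],R.inv().apply([0,0,-1]).round(3))
rel([.5492,.297,.22],Rt(94.4,45))
g=manip.grab_frame("scene");np.savez("pics/s7.npz",**g)
cv2.imwrite("pics/s7.png",cv2.resize(g["img"][170:340,250:512],None,fx=3,fy=3,interpolation=cv2.INTER_CUBIC))
h=p-[0,0,.088]
for k,v in corners(h,.05,.07).items(): print(k,((proj(g,v)[0]-[250,170])*3).round(0))
for a in(-1,1):
  for b in(-1,1): q=h+a*.016*DX+b*.011*DY+[0,0,.115];print("handle top",a,b,((proj(g,q)[0]-[250,170])*3).round(0))
E
```

```text
[0.54914843 0.29528078 0.22108755] [ 0.05  0.25 -0.26  1.08  0.78 -1.61] [-0.4 -0.4 -1.5] 0.02980844475504555 24.8333 [0.705 0.002 0.71 ]
linear [-0.04, -0.02, 0.2] turn [-0.002, -0.004, 0.001] rows>= 0.0
foot+x-y [366. 271.]
foot+x+y [397. 286.]
top+x-y [392. 215.]
top+x+y [426. 231.]
foot-x-y [412. 168.]
handle top -1 -1 [444. 101.]
handle top -1 1 [478. 116.]
handle top 1 -1 [428. 136.]
handle top 1 1 [463. 151.]
```

View pics/s7.png

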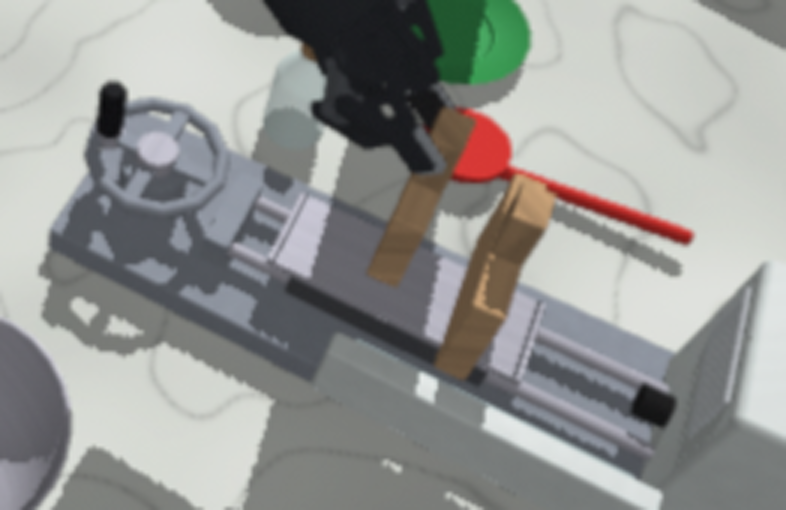

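S is upright as predicted, with its foot at (368,272)–(396,286), and L is still standing. Lowering S now.

Call:
{"op": "step_arm", "data": {
  "linear": [
    [1,0,1],
    [2,0,2],
    [3,0,3],
    [3.6,0,3.6],
    [3.9,0,3.9],
    [3.9,0,3.9],
    [3.9,0,3.9]
  ],
  "turn": [
    [0,0,0],
    [0,0,0],
    [0,0,0],
    [0,0,0],
    [0,0,0],
    [0,0,0],
    [0,0,0]
  ]
}}

```text
clock: 25.47
ee_pos: [0.5498, 0.2958, 0.1665]
tool_rot: [-1.839, 1.699, 0.755]
ft_force: [0.5, -0.7, -0.5]
width: 0.0295
finger_force: 109.7
```

Call:
{"op": "step_arm", "data": {
  "linear": [
    [0.1,0,0.1],
    [0.2,0,0.2],
    [0.2,0,0.2]
  ],
  "turn": [
    [0,0,0],
    [0,0,0],
    [0,0,0]
  ]
}}

```text
clock: 25.72
ee_pos: [0.5497, 0.2962, 0.1633]
tool_rot: [-1.841, 1.698, 0.755]
ft_force: [-1.0, 0.1, -1.4]
width: 0.0294
finger_force: 109.7
```

Call:
{"op": "step_arm", "data": {
  "linear": [
    [0.1,0,0.1],
    [0.2,0,0.2],
    [0.2,0,0.2]
  ],
  "turn": [
    [0,0,0],
    [0,0,0],
    [0,0,0]
  ]
}}

```text
clock: 25.97
ee_pos: [0.5499, 0.2964, 0.1609]
tool_rot: [-1.839, 1.698, 0.756]
ft_force: [-1.0, -1.6, 2.9]
width: 0.0293
finger_force: 109.9
```

Call:
{"op": "step_arm", "data": {
  "linear": [
    [0.07,0,0.07],
    [0.07,0,0.07],
    [0.07,0,0.07]
  ],
  "turn": [
    [0,0,0],
    [0,0,0],
    [0,0,0]
  ]
}}

```text
clock: 26.22
ee_pos: [0.5501, 0.2966, 0.1608]
tool_rot: [-1.838, 1.697, 0.756]
ft_force: [-0.8, -1.2, 6.3]
width: 0.0295
finger_force: 110.2
```

Call:
{"op": "step_arm", "data": {
  "linear": [
    [0,0,0],
    [0,0,0],
    [0,0,0],
    [0,0,0],
    [0,0,0],
    [0,0,0],
    [0,0,0],
    [0,0,0]
  ],
  "turn": [
    [0,0,0],
    [0,0,0],
    [0,0,0],
    [0,0,0],
    [0,0,0],
    [0,0,0],
    [0,0,0],
    [0,0,0]
  ],
  "gripper": -1
}}

```text
clock: 26.88
ee_pos: [0.5494, 0.2962, 0.159]
tool_rot: [-1.84, 1.699, 0.756]
ft_force: [0.5, -0.4, 0.1]
width: 0.0857
finger_force: 0.0
```

Call:
{"op": "step_arm", "data": {
  "linear": [
    [0,0,-1],
    [0,0,-3],
    [0,0,-6],
    [0,0,-10],
    [0,0,-14],
    [0,0,-18],
    [0,0,-18],
    [0,0,-18],
    [0,0,-18]
  ],
  "turn": [
    [0,0,0],
    [0,0,0],
    [0,0,0],
    [0,0,0],
    [0,0,0],
    [0,0,0],
    [0,0,0],
    [0,0,0],
    [0,0,0]
  ]
}}

```text
clock: 27.63
ee_pos: [0.559, 0.1695, 0.2865]
tool_rot: [-1.84, 1.7, 0.756]
ft_force: [-0.5, 0.2, -0.6]
width: 0.0857
finger_force: 0.0
```

```bash
python3 - <<'E'
from h import *
from station import manip
p,R,s=cur();print(p,s["qpos"].round(2),s["ft_force"].round(1),s["width"],s["clock"])
g=manip.grab_frame("scene");np.savez("pics/s8.npz",**g)
f=manip.grab_frame("top");np.savez("pics/t8.npz",**f)
a=cv2.resize(g["img"][200:340,250:512],None,fx=2.3,fy=2.3,interpolation=cv2.INTER_CUBIC)
b=cv2.resize(f["img"][160:270,10:272],None,fx=2.3,fy=2.3,interpolation=cv2.INTER_CUBIC)
cv2.imwrite("pics/c8.png",np.vstack([a,b]))
rel([.568,.064,.26],Rt(0,0)); rel([.568,.064,.26],Rt(60,0));
E
```

```text
[0.55897901 0.16952283 0.28645557] [-0.17  0.25 -0.13  1.43  0.75 -1.92] [-0.5  0.2 -0.6] 0.08565200834724847 27.6333
linear [9.38, -0.16, -5.73] turn [0.642, 0.593, 1.557] rows>= 14.3
linear [9.38, -0.16, -5.73] turn [0.236, 0.758, 0.572] rows>= 7.8
```

View pics/c8.png

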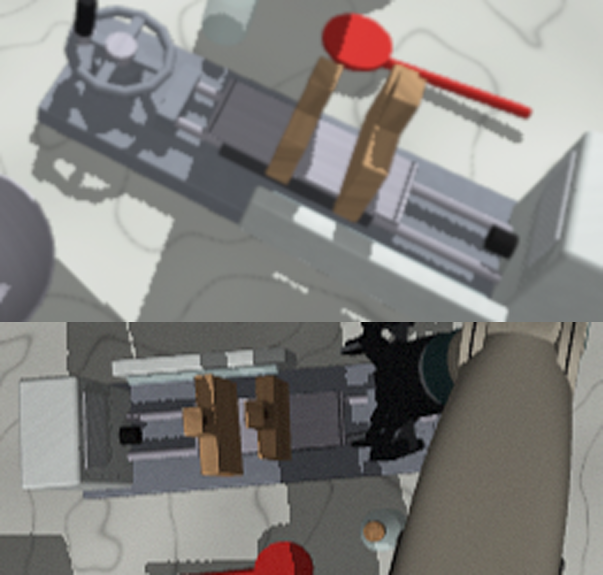

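```bash
python3 - <<'E'
from h import *
rel([.569,.0645,.20],Rt(94.4,0))
E
```

```text
linear [13.58, -0.26, -1.45] turn [0.001, 0.783, 0.003] rows>= 6.3
```

Call:
{"op": "step_arm", "data": {
  "linear": [
    [3,0,-1.5],
    [6,0,-3],
    [9,-0.2,-3],
    [12,-0.2,-2],
    [13.6,-0.3,-1.5],
    [13.6,-0.3,-1.5],
    [13.6,-0.3,-1.5],
    [13.6,-0.3,-1.5],
    [13.6,-0.3,-1.5],
    [13.6,-0.3,-1.5]
  ],
  "turn": [
    [0,0.1,0],
    [0,0.2,0],
    [0,0.3,0],
    [0,0.4,0],
    [0,0.5,0],
    [0,0.6,0],
    [0,0.7,0],
    [0,0.783,0],
    [0,0.783,0],
    [0,0.783,0]
  ]
}}

```text
clock: 28.57
ee_pos: [0.5694, 0.0653, 0.2004]
tool_rot: [-2.31, 2.128, -0.0]
ft_force: [-0.0, 0.2, 0.2]
width: 0.0852
finger_force: 0.0
```

```bash
python3 - <<'E'
from h import *
p,R,s=cur();print(p,s["qpos"].round(2));rel([.569,.0645,.0985],Rt(94.4,0))
E
```

```text
[0.56938221 0.06527985 0.20041212] [ 0.    0.2  -0.19  1.18  0.   -1.65]
linear [0.08, 0.05, 10.19] turn [-0.001, 0.0, 0.006] rows>= 2.4
```

Call:
{"op": "step_arm", "data": {
  "linear": [
    [0.1,0,3],
    [0.1,0,6],
    [0.1,0,8.5],
    [0.1,0,10.1],
    [0.1,0,10.1],
    [0.1,0,10.1]
  ],
  "turn": [
    [0,0,0],
    [0,0,0],
    [0,0,0],
    [0,0,0],
    [0,0,0],
    [0,0,0]
  ]
}}

```text
clock: 29.07
ee_pos: [0.5696, 0.0617, 0.0991]
tool_rot: [2.306, -2.133, -0.001]
ft_force: [0.4, -0.8, -0.2]
width: 0.0854
finger_force: 0.0
```

Call:
{"op": "step_arm", "data": {
  "linear": [
    [0,0,0],
    [0,0,0],
    [0,0,0],
    [0,0,0],
    [0,0,0],
    [0,0,0],
    [0,0,0],
    [0,0,0]
  ],
  "turn": [
    [0,0,0],
    [0,0,0],
    [0,0,0],
    [0,0,0],
    [0,0,0],
    [0,0,0],
    [0,0,0],
    [0,0,0]
  ],
  "gripper": 1,
  "force": 30
}}

```text
clock: 29.73
ee_pos: [0.5673, 0.0619, 0.1013]
tool_rot: [2.304, -2.129, -0.003]
ft_force: [-10.1, -1.7, 9.4]
width: 0.0214
finger_force: 29.4
```

```bash
python3 - <<'E'
from h import *
p,R,s=cur();print(p,s["tool_rot"],s["ft_force"],s["width"])
C=np.array([.565,.1075]);d=p[:2]-C;a0=np.degrees(np.arctan2(d[1],d[0]));print(np.linalg.norm(d)*1000,a0)
a0=-84.2
A=np.radians(a0-18*np.arange(21));q=C+.043*np.c_[np.cos(A),np.sin(A)];D=np.c_[q-q[0],np.zeros(21)]
print((R.inv().apply(D)*100).round(2)[1:,:2].tolist())
E
```

```text
[0.56727633 0.06187167 0.10126756] [ 2.30435097 -2.12934432 -0.00264027] [-10.10012451  -1.73858631   9.42118798] 0.021396078133637766
45.685071581302566 -87.14396753679465
[[-0.18, 1.33], [-0.76, 2.55], [-1.69, 3.52], [-2.88, 4.15], [-4.2, 4.39], [-5.54, 4.21], [-6.75, 3.63], [-7.72, 2.7], [-8.36, 1.52], [-8.6, 0.19], [-8.42, -1.14], [-7.83, -2.35], [-6.9, -3.33], [-5.72, -3.96], [-4.39, -4.2], [-3.06, -4.02], [-1.85, -3.44], [-0.88, -2.51], [-0.24, -1.32], [0.0, 0.0]]
```

Call:
{"op": "step_arm", "data": {
  "linear": [
    [-0.3,1.33,0],
    [-0.96,2.55,0],
    [-1.95,3.52,0],
    [-3.14,4.15,0],
    [-4.46,4.39,0],
    [-5.8,4.21,0],
    [-7.01,3.63,0],
    [-7.98,2.7,0],
    [-8.62,1.52,0],
    [-8.86,0.19,0],
    [-8.68,-1.14,0],
    [-8.09,-2.35,0],
    [-7.16,-3.33,0],
    [-5.98,-3.96,0],
    [-4.65,-4.2,0],
    [-3.32,-4.02,0],
    [-2.11,-3.44,0],
    [-1.14,-2.51,0],
    [-0.5,-1.32,0],
    [-0.26,0,0]
  ],
  "turn": [
    [0,0,0],
    [0,0,0],
    [0,0,0],
    [0,0,0],
    [0,0,0],
    [0,0,0],
    [0,0,0],
    [0,0,0],
    [0,0,0],
    [0,0,0],
    [0,0,0],
    [0,0,0],
    [0,0,0],
    [0,0,0],
    [0,0,0],
    [0,0,0],
    [0,0,0],
    [0,0,0],
    [0,0,0],
    [0,0,0]
  ]
}}

```text
clock: 31.4
ee_pos: [0.5744, 0.0632, 0.1014]
tool_rot: [-2.303, 2.131, -0.014]
ft_force: [3.3, -4.4, 0.6]
width: 0.0212
finger_force: 31.4
```

```bash
python3 - <<'E'
from h import *
from station import manip
p,R,s=cur();print(p,s["tool_rot"],s["ft_force"],s["width"])
d=p[:2]-[.565,.1075];print(np.linalg.norm(d),np.degrees(np.arctan2(d[1],d[0])))
f=manip.grab_frame("scene");np.savez("pics/s9.npz",**f)
cv2.imwrite("pics/s9.png",cv2.resize(f["img"][190:350,250:512],None,fx=2.3,fy=2.3,interpolation=cv2.INTER_CUBIC))
E
```

```text
[0.5744467  0.06316568 0.10139064] [-2.3032883   2.13105876 -0.01433662] [ 3.27875188 -4.41187202  0.58608139] 0.021226818472350095
0.045329591105744464 -77.97138442051978
```

View pics/s9.png

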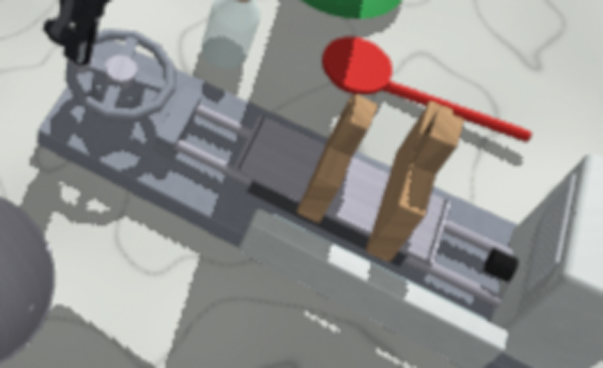

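The carriage has moved in about 31 mm and both boards still stand. Next is the second turn, then the last 144°.

Call:
{"op": "step_arm", "data": {
  "linear": [
    [-0.18,1.33,0],
    [-0.76,2.55,0],
    [-1.69,3.52,0],
    [-2.88,4.15,0],
    [-4.2,4.39,0],
    [-5.54,4.21,0],
    [-6.75,3.63,0],
    [-7.72,2.7,0],
    [-8.36,1.52,0],
    [-8.6,0.19,0],
    [-8.42,-1.14,0],
    [-7.83,-2.35,0],
    [-6.9,-3.33,0],
    [-5.72,-3.96,0],
    [-4.39,-4.2,0],
    [-3.06,-4.02,0],
    [-1.85,-3.44,0],
    [-0.88,-2.51,0],
    [-0.24,-1.32,0],
    [0,0,0]
  ],
  "turn": [
    [0,0,0],
    [0,0,0],
    [0,0,0],
    [0,0,0],
    [0,0,0],
    [0,0,0],
    [0,0,0],
    [0,0,0],
    [0,0,0],
    [0,0,0],
    [0,0,0],
    [0,0,0],
    [0,0,0],
    [0,0,0],
    [0,0,0],
    [0,0,0],
    [0,0,0],
    [0,0,0],
    [0,0,0],
    [0,0,0]
  ]
}}

```text
clock: 33.12
ee_pos: [0.5744, 0.0631, 0.1014]
tool_rot: [-2.303, 2.131, -0.014]
ft_force: [3.0, -4.5, -0.3]
width: 0.021
finger_force: 32.2
```

Call:
{"op": "step_arm", "data": {
  "linear": [
    [-0.18,1.33,0],
    [-0.76,2.55,0],
    [-1.69,3.52,0],
    [-2.88,4.15,0],
    [-4.2,4.39,0],
    [-5.54,4.21,0],
    [-6.2,4,0],
    [-6.75,3.63,0],
    [-7.2,3.3,0],
    [-7.5,2.98,0],
    [-7.6,2.85,0],
    [-7.6,2.85,0]
  ],
  "turn": [
    [0,0,0],
    [0,0,0],
    [0,0,0],
    [0,0,0],
    [0,0,0],
    [0,0,0],
    [0,0,0],
    [0,0,0],
    [0,0,0],
    [0,0,0],
    [0,0,0],
    [0,0,0]
  ]
}}

```text
clock: 34.12
ee_pos: [0.5337, 0.1354, 0.1012]
tool_rot: [2.3, -2.127, 0.005]
ft_force: [-11.4, -10.0, 16.8]
width: 0.0214
finger_force: 33.7
```

```bash
python3 - <<'E'
from h import *
p,R,s=cur();print(p,s["tool_rot"],s["ft_force"],s["width"])
d=p[:2]-[.565,.1075];print(np.linalg.norm(d),np.degrees(np.arctan2(d[1],d[0])))
E
```

```text
[0.53371553 0.13543465 0.10121448] [ 2.29965972 -2.12678068  0.00536073] [-11.37454738  -9.95640884  16.82061209] 0.02137955884733965
0.041941178828253586 138.2375701339108
```

Call:
{"op": "step_arm", "data": {
  "linear": [
    [0,0,0],
    [0,0,0],
    [0,0,0],
    [0,0,0],
    [0,0,0],
    [0,0,-2],
    [0,0,-5],
    [0,0,-8],
    [0,0,-12],
    [0,0,-15],
    [0,0,-15],
    [0,0,-15]
  ],
  "turn": [
    [0,0,0],
    [0,0,0],
    [0,0,0],
    [0,0,0],
    [0,0,0],
    [0,0,0],
    [0,0,0],
    [0,0,0],
    [0,0,0],
    [0,0,0],
    [0,0,0],
    [0,0,0]
  ],
  "gripper": -1
}}

```text
clock: 35.12
ee_pos: [0.5381, 0.1388, 0.2531]
tool_rot: [-2.303, 2.128, -0.01]
ft_force: [-0.2, 0.3, -1.5]
width: 0.0852
finger_force: 0.0
```

```bash
python3 - <<'E'
from h import *
from station import manip
p,R,s=cur();print(p,s["ft_force"],s["width"],s["clock"])
f=manip.grab_frame("scene")
cv2.imwrite("pics/s10.png",cv2.resize(f["img"],None,fx=1.5,fy=1.5,interpolation=cv2.INTER_CUBIC))
E
```

```text
[0.53805829 0.13877635 0.25311613] [-0.22000605  0.26835057 -1.51614266] 0.08524507003075274 35.1167
```

View pics/s10.png

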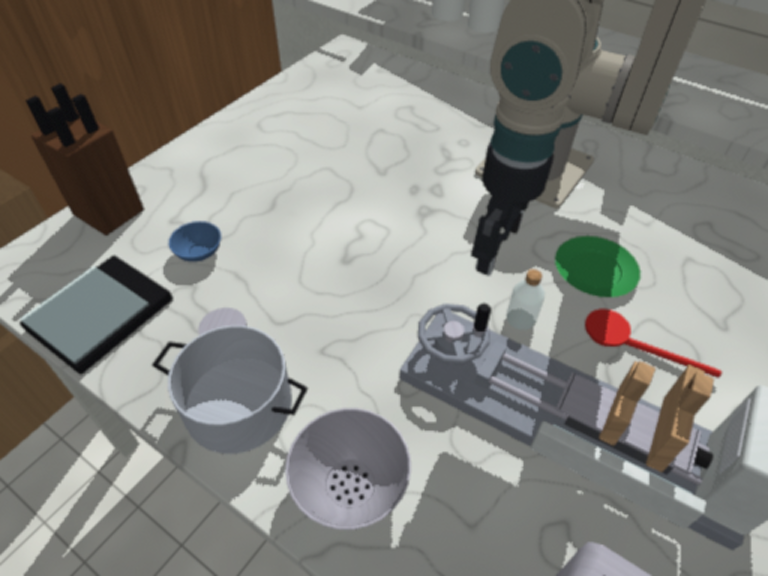

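The carriage is against the rubber stop, with both boards standing at about (628,400) and (682,420). The bystanders are upright and the gripper is clear, so I'm handing in.

```bash
python3 -c "
from station import manip
print(manip.close_job())"
```

```text
the job is handed in; nothing more can be done
None
```

I wound the carriage fully out, stood both boards that were on the counter (large and small; the middle one was absent) upright on the deck and wound them in to the stop. The last picture shows both standing freely and the cruet, tin and bowl upright; I handed the job in but got no verdict back.

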